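# Load slide cases into the transport carrier

## Robot

A 7-joint arm with a two-finger parallel gripper is mounted at the origin on the work surface. World frame = base frame: x ahead of the robot, y to its left, z up, the work surface at z = 0. Lengths are in m, angles in rad, forces in N, time in s.
With the tool pointing down it reaches from about 0.4 to 0.85 m from the base axis. Payload 4.4 kg.
Tool frame: the origin (TCP) lies midway between the tips of the shut fingers; the grasp point (between the pads) lies 19 mm behind it (bot.pinch_z is the distance from the TCP to the grasp point, in m); z points along the fingers, y is the line along which they close (so a half turn about z gives the same grasp; the last joint's range is limited). The gripper opens to 94 mm and grips with 3 to 60 N. Pads are 16 mm wide; open, the fingers measure 119 mm over their backs; the gripper's body (75 mm by 177 mm) begins 78 mm behind the grasp point.
Start: joints at [-1.359, 0.628, 0.038, 1.517, -0.027, 0.996, -0.02], TCP at [0.178, 0.625, 0.205] pointing down, gripper open.
Joint ranges: [-3.06, 3.06], [-0.37, 2.12], [-1.25, 1.32], [0.18, 2.47], [-1.1, 4.24], [0.23, 1.98], [-2.94, 2.94]. Speed limits (rad/s): [2.57, 2.57, 3.14, 3.14, 3.14, 3.14, 3.14].

## Interface

Orientations are given as a rotation vector (axis times angle).
In Python, from plant import sensors, imaging, bot gives the robot as it stands. The module is installed in compiled form; this text tells all that it offers.
- The arm moves only by the tool carry_out, never from a script. Its argument "steps" is a list of rows, each a list of 5 numbers: the shift along the tool's x, y, z in cm, then the turn about the tool's z in rad, then the opening, from 0 (shut) to 1 (fully open). In form: [[x, y, z, spin, jaw], ...]. A call has 1 to 5 rows; each row shifts and turns the commanded pose from where the row before left it, along the tool's axes as they then stand; what a row does not reach is not made up. A row lasts 1/10 s, in which the tool goes at most 50 mm and 8.59 degrees, less where a joint would pass 70% of its speed; a pose out of reach is approached as far as the arm can. A call is refused whole if a number of a shift passes 5 or a number of a turn 0.15, either way. A call with a gripper value outside its range is refused whole. The fingers move at their own pace and stop on an object; "newtons" is the grip in N (left out, the last holds). Time passes only in rows, so rows that do not move let the fingers close. It gives the time, the measured TCP pose, the force, the opening and the grip force at its end, in the units of the state.
- sensors.sense(): the state, without advancing time (a new reading comes with each control period).
- imaging.camera(name): name is "scene" or "top"; returns (picture, depth): 384x512x3 uint8, red, green, blue; 384x512 float32, m along the optical axis (not along the pixel's ray), 0 where there is no reading.
- imaging.calibration(name): a dict with "K" (3x3 intrinsics, pixels), "world_from_camera" (4x4, takes a point from camera to world coordinates). Camera axes: x right, y down, z forward; pixel columns grow to the right and rows downward; lengths in m; the calibration is good to about 2 mm. A picture is of the moment at which its call begins. calibration takes no time and is no camera call.
- bot.hand_in(): hands the job in; it is judged then, once.
The state is a dict: "clock": time; "joint_positions": joint angles; "joint_vel": joint speeds; "joint_torque": joint torques, N m; "eef_pos": TCP position; "ee_rot": TCP orientation; "contact_force": force on the tool from outside, world axes, zero at the start; "torque": the same for the moment, N m; "finger_gap": finger opening in m; "gripper_force": force on a finger pad.
Only numpy, scipy, OpenCV 4.12 (cv2) and the standard library are available. Lean on these libraries where they do the work, as an engineer would, in place of code of your own. Each camera call takes 0.05 s, during which the arm holds its last target. There are 200 camera calls.

## Task

Swing the carrier's retaining bail open, then take every slide case out of the nest block (press the far end of a case down so that its near end tips up, there is no room for fingers otherwise) and lay each flat on the floor of its own bay in the carrier, any bay. Then swing the bail closed over them until it rests in its catch, and leave the bottle, beaker and jar where they are.

Things in the scene. Friction and masses are not known exactly. Their poses are not given: they have to be found in the camera images.
- nest: Fixed aluminium block 166 (x) x 224 (y) x 54 mm high with three open-topped pockets side by side along y, at y = -76, 0, +76 mm; some may be empty. Origin: centre of the underside; -x is its side towards the robot. A pocket is 51 mm wide, x = -57 to +61 mm; its floor is level, 34 mm up, as far as x = +2 mm, then slopes down at 24 deg to the far (+x) end. Cases lie in it flush with its top.
- pocket0 (a point): Where to press a case in the pocket at y = -76 mm: 40 mm towards its far (+x) end from its middle, 54 mm up, level with the block's top. Pressed down here about 17 mm (under 5 N), the case rocks over the break in the floor and stays tilted 24 deg by its own weight, its near (-x) end raised with some 15 mm of its sides above the block. Fingertips have room to follow down.
- pocket1 (a point): The same pressing point of the middle pocket (y = 0).
- pocket2 (a point): The same pressing point of the pocket at y = +76 mm.
- carrier: Loose transport carrier, black with grey ribs, 0.85 kg, slides on the bench; 134 (x) x 292 (y) mm, origin at the centre of its underside, -x is its front, towards the robot. Floor 8 mm thick, three bays side by side along y between ribs only 5 mm high (tops 13 mm up). Near y = +-133 mm, hinge posts at x = +60 and forked catch posts at x = -50 mm stand 44 mm high.
- bay0 (a point): Centre of the carrier's bay at y = -76 mm, on its floor (8 mm above the carrier's underside). The bay is 118 (x) x 58 mm (y); a case lies flat in it, lengthwise along x, its centre 10 mm above this point.
- bay1 (a point): The same for the middle bay (y = 0).
- bay2 (a point): The same for the bay at y = +76 mm.
- bail (a joint): Angle (rad) of the carrier's bail, a U of 8 mm steel rod hinged along y at x = +60 mm, 36 mm above the carrier's underside, arms at y = +-141 mm. 0: closed, level across the front of all bays (cross rod at x = -50 mm), in the catch forks; 1.57: upright; stop at 2.1, leaning away from the robot. A stiff hinge (0.1 N m): it stays where it is left.
- bail_tab (a point): Grip point on the bail's white tab, 142 mm from the hinge line, 32 mm beyond the cross rod, at y = 0. Tab 52 mm long (radially), 12 wide (along y), 10 thick. Closed, it juts level from the carrier's front, 36 mm above the bench, and can be pinched from above across its 12 mm; it may turn between the pads as the bail swings. Axes: the carrier's at angle 0, turning with the bail.
- case1_c (a point): Centre of a flat closed slide case, white plastic, 110 (x) x 48 (y) x 20 mm (z), about 0.12 kg, paper label on top (three alike at most; None if absent). It starts in one of the nest's pockets, its x along the nest's x.
- case2_c (a point): Centre of a flat closed slide case, white plastic, 110 (x) x 48 (y) x 20 mm (z), about 0.12 kg, paper label on top (three alike at most; None if absent). It starts in one of the nest's pockets, its x along the nest's x.
- case3_c (a point): Centre of a flat closed slide case, white plastic, 110 (x) x 48 (y) x 20 mm (z), about 0.12 kg, paper label on top (three alike at most; None if absent). It starts in one of the nest's pockets, its x along the nest's x.
- reagent: Amber bottle 56 mm dia., 130 mm high, standing loose on the bench (origin: centre of its underside); not part of the job, to be left where it is.
- beaker: Glass beaker 70 mm dia., 90 mm high, standing loose on the bench (origin: centre of its underside); not part of the job, to be left where it is.
- jar: White jar 60 mm dia., 70 mm high, standing loose on the bench (origin: centre of its underside); not part of the job, to be left where it is.
Things that resemble listed ones, but are neither listed nor needed, are in the scene too. Leave any orange look-alike of the part that bears case2_c alone. What is shaped like the part that bears case1_c but green is not meant.

How it is judged:
By the outcome, as a careful person would: the job done as asked, in the order asked, and still so for the second after the job is handed in, with the robot touching nothing.
Of case1, case2, case3 only 2 to 3 are there at a start; the rules pass over those that are not, and their reading is None.
At some moment in a run one of carrier may be knocked a few centimetres aside while the robot is not near it.
It also fails if it takes over 210 s, if anything falls off the work surface, if the arm or the gripper's body presses on something with over 40 N, if the wrist force passes 120 N, or if a joint passes its speed limit or range.

## Working session

There is one attempt and no reset: what is moved stays moved. The work goes in short steps, Python scripts to look and compute and a tool call to move; the robot and the scene stay as the last step left them, time stands still between calls to the robot, and variables do not carry over. Pictures are saved under pics/ and viewed, at most 14 in all, crops included, and the job is handed in when it is done.

Besides the shell and the picture viewer there is one more tool, called after ">>>" as name(argument=value, ...), one argument or row to a line, values as JSON. carry_out: Moves the arm, as the interface text tells. Its arguments: {"type":"object","properties":{"steps":{"type":"array"},"newtons":{"type":"number"}},"required":["steps"]}

```bash
mkdir -p pics
python3 - <<'E'
from plant import sensors, imaging, bot
import cv2,numpy as np
np.set_printoptions(precision=4,suppress=True)
for n in("scene","top"):
    p,d=imaging.camera(n);c=imaging.calibration(n)
    cv2.imwrite(f"pics/{n}0.png",p[:,:,::-1]);np.savez(f"{n}0.npz",p=p,d=d,K=c["K"],T=c["world_from_camera"])
    print(n,c["K"],c["world_from_camera"])
print(sensors.sense(),bot.pinch_z)
E
```

```text
scene [[478.0267   0.     251.7567]
 [  0.     478.0267 196.7815]
 [  0.       0.       1.    ]] [[-0.7652  0.5338 -0.3598  0.9279]
 [ 0.6437  0.6251 -0.4415  0.5924]
 [-0.0107 -0.5694 -0.822   1.1775]
 [ 0.      0.      0.      1.    ]]
top [[466.4897   0.     247.1536]
 [  0.     466.4897 195.7277]
 [  0.       0.       1.    ]] [[-0.0068 -0.9846  0.1748  0.1478]
 [-1.      0.0066 -0.0016  0.0047]
 [ 0.0005 -0.1748 -0.9846  1.674 ]
 [ 0.      0.      0.      1.    ]]
{'clock': 0.1, 'joint_positions': array([-1.3588,  0.6292,  0.0384,  1.5182, -0.027 ,  0.9963, -0.02  ]), 'joint_vel': array([ 0.0007, -0.0033,  0.0012, -0.0021, -0.0003, -0.0005,  0.0004]), 'joint_torque': array([  0.0029, -55.0799,   1.147 , -18.7121,  -0.0523,   0.0191,
         0.    ]), 'eef_pos': array([0.1781, 0.6245, 0.2047]), 'ee_rot': array([-0.4349, -3.1111,  0.0026]), 'contact_force': array([ 0.415 ,  0.0208, -0.5599]), 'torque': array([0.0258, 0.0367, 0.0222]), 'gripper_force': 0.0, 'finger_gap': 0.09427582793854393} 0.0188
```

View pics/scene0.png

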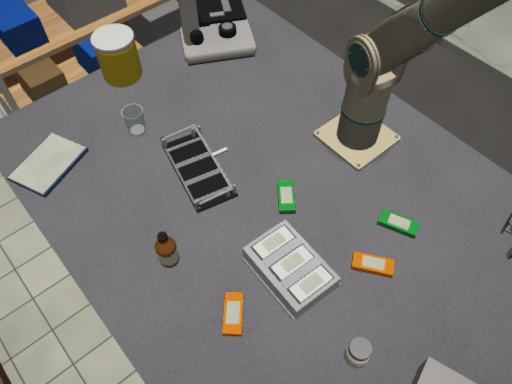

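View pics/top0.png

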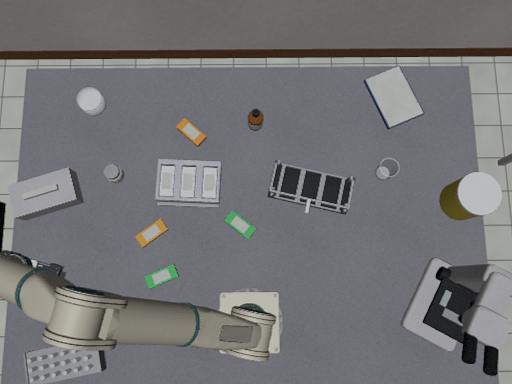

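The scene view shows the nest (290,267) with three white cases in it. The carrier is at (198,167) with its white tab at (219,152). The orange (233,313; 373,264) and green (286,196; 398,223) look-alikes lie loose on the bench. In the top view the nest is at (188,182) and the carrier at (312,188). Next I measure both.

```bash
cat > h.py <<'E'
from plant import sensors, imaging, bot
import cv2,numpy as np
from scipy.spatial.transform import Rotation as R
np.set_printoptions(precision=4,suppress=True)
def cloud(n,d=None):
    c=imaging.calibration(n);K=c["K"];T=c["world_from_camera"]
    p=None
    if d is None: p,d=imaging.camera(n)
    v,u=np.mgrid[:d.shape[0],:d.shape[1]]
    P=np.stack([(u-K[0,2])/K[0,0]*d,(v-K[1,2])/K[1,1]*d,d],-1)
    W=P@T[:3,:3].T+T[:3,3]; W[d<=0]=np.nan
    return p,W
def proj(n,X):
    c=imaging.calibration(n);K=c["K"];T=np.linalg.inv(c["world_from_camera"])
    q=(np.atleast_2d(X)@T[:3,:3].T+T[:3,3])@K.T
    return q[:,:2]/q[:,2:]
def rect(W,c,r,z0,z1):
    m=(np.hypot(W[...,0]-c[0],W[...,1]-c[1])<r)&(W[...,2]>z0)&(W[...,2]<z1)
    P=W[m]; b=cv2.minAreaRect(P[:,:2].astype(np.float32)*1000)
    return b,P
E
python3 - <<'E'
from h import *
for n,nc,cc in(("top",(188,182),(312,188)),("scene",(290,267),(198,167))):
    s=np.load(n+"0.npz");p,W=cloud(n,s["d"])
    print(n,W[nc[1],nc[0]],W[cc[1],cc[0]])
    for c,r,z in((nc,.17,(.045,.065)),(cc,.2,(.003,.06)),(cc,.2,(.03,.06))):
        b,P=rect(W,W[c[1],c[0]],r,*z);print(z,b,len(P),np.median(P[:,2]))
s=np.load("scene0.npz")["p"]
a=cv2.resize(s[110:310,150:350],(600,600),interpolation=2)[:,:,::-1];cv2.imwrite("pics/crop1.png",a)
E
```

```text
top [0.4855 0.211  0.0574] [ 0.4699 -0.2336  0.0115]
(0.045, 0.065) ((494.59197998046875, 211.50094604492188), (225.5059356689453, 149.865478515625), 86.8311767578125) 2463 0.05304077868953594
(0.003, 0.06) ((468.65838623046875, -233.9108123779297), (397.7547302246094, 391.9311828613281), 76.11650085449219) 3961 0.00792726163939439
(0.03, 0.06) ((455.7022705078125, -224.60484313964844), (294.1617431640625, 166.82240295410156), 76.63835906982422) 430 0.04542467796273986
scene [0.502  0.2218 0.0509] [ 0.4714 -0.2296  0.0099]
(0.045, 0.065) ((494.11285400390625, 212.074462890625), (226.54708862304688, 150.63880920410156), 87.13533020019531) 4466 0.05416667670158304
(0.003, 0.06) ((470.1704406738281, -229.21310424804688), (395.43292236328125, 393.2045593261719), 32.4507942199707) 4691 0.008701265524944768
(0.03, 0.06) ((457.61273193359375, -222.75363159179688), (295.947021484375, 167.87847900390625), 76.96228790283203) 560 0.04595126317698328
```

View pics/crop1.png

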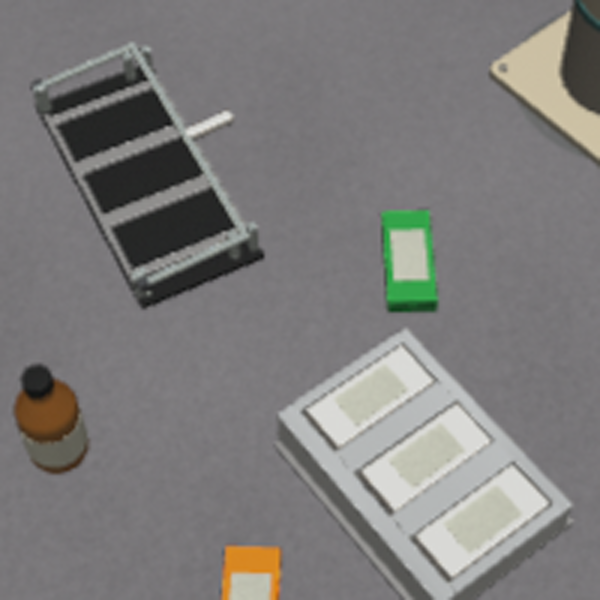

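Run:
```python
from h import *
for n in("top","scene"):
    s=np.load(n+"0.npz");p,W=cloud(n,s["d"])
    hsv=cv2.cvtColor(s["p"],cv2.COLOR_RGB2HSV)
    y=np.radians(-3.0);c,sn=np.cos(y),np.sin(y)
    L=(W[...,:2]-[.4945,.212])@np.array([[c,-sn],[sn,c]])
    z=W[...,2]
    print(n,"nest profile x (mean z), rib y=+-38")
    m0=(abs(abs(L[...,1])-.038)<.008)&(z>-.01)
    for a in np.arange(-.1,.1,.01):
        m=m0&(L[...,0]>=a)&(L[...,0]<a+.01)
        if m.any(): print(round(a+.005,3),round(float(np.median(z[m])),4),m.sum(),end="; ")
    print()
    # cases: bright white
    m=(abs(L[...,0])<.08)&(abs(L[...,1])<.11)&(z>.04)&(hsv[...,2]>np.percentile(hsv[...,2][(abs(L[...,0])<.08)&(abs(L[...,1])<.11)&(z>.04)],70))
    k,l,st,ce=cv2.connectedComponentsWithStats((m).astype(np.uint8))
    for i in range(1,k):
        if st[i,4]>60:
            b=cv2.minAreaRect((W[l==i][:,:2]*1000).astype(np.float32));print("case",st[i,4],b,"local",np.median(z[l==i]))
    y=np.radians(-13.2);c,sn=np.cos(y),np.sin(y)
    L=(W[...,:2]-[.470,-.231])@np.array([[c,-sn],[sn,c]])
    inn=(abs(L[...,0])<.14)&(abs(L[...,1])<.17)
    for z0,z1 in((.004,.06),(.03,.06)):
        m=inn&(z>z0)&(z<z1)&(L[...,0]>-.075)
        print(z0,cv2.minAreaRect((W[m][:,:2]*1000).astype(np.float32)),m.sum())
    m=inn&(z>.02)&(z<.06)&(L[...,0]<-.075); print("tab",W[m].mean(0),W[m].min(0),W[m].max(0),m.sum())
```

```text
top nest profile x (mean z), rib y=+-38
-0.095 -0.0011 26; -0.085 0.0029 24; -0.075 0.0275 43; -0.065 0.0532 25; -0.055 0.0537 22; -0.045 0.0526 23; -0.035 0.0537 27; -0.025 0.0539 27; -0.015 0.0523 22; -0.005 0.0513 23; 0.005 0.0531 27; 0.015 0.0528 23; 0.025 0.0529 25; 0.035 0.053 22; 0.045 0.0531 25; 0.055 0.0528 19; 0.065 0.0514 26; 0.075 0.0516 6; 0.085 -0.0003 9; 0.095 -0.0011 22; 
case 227 ((493.0691833496094, 286.99517822265625), (46.60664367675781, 107.57244873046875), 86.67721557617188) local 0.05292194315705179
case 225 ((488.53802490234375, 211.7043914794922), (45.98689651489258, 107.06217956542969), 87.39816284179688) local 0.05327275528829345
case 222 ((485.2677001953125, 135.44020080566406), (46.06002426147461, 107.18407440185547), 86.43695068359375) local 0.05390233042520387
0.004 ((501.24774169921875, -238.77821350097656), (339.1195068359375, 214.1485137939453), 76.91975402832031) 2861
0.03 ((467.33465576171875, -227.36785888671875), (294.1617431640625, 142.910400390625), 76.63835906982422) 405
tab [ 0.386  -0.2069  0.0523] [ 0.3756 -0.2158  0.0448] [ 0.3973 -0.2001 
[... 401 characters left out ...]
1296386719, 138.5695343017578), (46.498497009277344, 110.34994506835938), 86.97071838378906) local 0.05445132347135373
case 424 ((489.24810791015625, 214.30946350097656), (46.781776428222656, 108.87236022949219), 86.6319808959961) local 0.05447310614573375
case 449 ((494.1264953613281, 289.03961181640625), (46.17387008666992, 108.73841857910156), 87.81104278564453) local 0.05432403703938893
0.004 ((502.1522216796875, -236.61956787109375), (336.032958984375, 214.51829528808594), 76.64909362792969) 3611
0.03 ((469.3307800292969, -225.4670867919922), (295.9470520019531, 143.8220672607422), 76.9623031616211) 527
tab [ 0.3871 -0.2053  0.0507] [ 0.3766 -0.2149  0.0427] [ 0.3991 -0.1986  0.0586] 33
```

```bash
cat >> h.py <<'E'
def carrier(n,guess=(.47,-.231),p=None,d=None):
    """bay rectangles from the dark floor pixels"""
    if p is None: p,d=imaging.camera(n)
    _,W=cloud(n,d); V=p.max(-1)
    m=(np.hypot(W[...,0]-guess[0],W[...,1]-guess[1])<.17)&(V<55)&(W[...,2]<.03)
    k,l,st,ce=cv2.connectedComponentsWithStats(m.astype(np.uint8),connectivity=4)
    return [cv2.minAreaRect((W[l==i][:,:2]*1000).astype(np.float32))+(int(st[i,4]),float(np.median(W[l==i][:,2]))) for i in range(1,k) if st[i,4]>40]
def go(target,yaw):
    """spin to do first, then shift (cm) in tool axes; yaw = world angle (deg) of tool y minus 90"""
    s=sensors.sense();r=R.from_rotvec(s["ee_rot"]);ty=r.as_matrix()[:,1]
    a=np.degrees(np.arctan2(ty[1],ty[0]))-90
    sp=-np.radians((yaw-a+90)%180-90)
    r2=r*R.from_rotvec([0,0,sp])
    print("t",round(s["clock"],2),"tcp",s["eef_pos"],"yaw",round(a,2),"spin",round(sp,3),"shift cm",r2.inv().apply(np.array(target)-s["eef_pos"])*100, "tilt",r.as_matrix()[2,:],"F",s["contact_force"],"gap",round(s["finger_gap"],4))
E
python3 - <<'E'
from h import *
for n in("top","scene"):
    s=np.load(n+"0.npz")
    for b in carrier(n,p=s["p"],d=s["d"]): print(n,b)
    _,W=cloud(n,s["d"])
    y=np.radians(-13.2);c,sn=np.cos(y),np.sin(y)
    L=(W[...,:2]-[.470,-.231])@np.array([[c,-sn],[sn,c]])
    m0=(abs(L[...,1]-.0045)<.02)
    for a in np.arange(-.12,.1,.008):
        m=m0&(L[...,0]>=a)&(L[...,0]<a+.008); 
        mt=m&(abs(L[...,1]-.0045)<.005)
        print(round(a+.004,3),np.median(W[m][:,2]).round(4),W[mt][:,2].max().round(4) if mt.any() else None,np.median(s["p"][m].max(-1)),end="; ")
    print()
go([.4,-.21,.2],-13.2)
E
```

```text
top ((515.529052734375, -106.32594299316406), (15.113692283630371, 95.12638854980469), 76.6436538696289, 99, 0.006517576736638997)
top ((500.4954833984375, -155.3328857421875), (54.26344299316406, 94.49706268310547), 76.68244934082031, 370, 0.007475087820859816)
top ((483.1918640136719, -229.35792541503906), (53.98024368286133, 95.08634948730469), 76.65507507324219, 376, 0.0078030713956371844)
top ((466.1171875, -303.65374755859375), (54.214195251464844, 94.14580535888672), 77.46068572998047, 373, 0.007289140911652003)
top ((456.7494812011719, -357.8302307128906), (22.951126098632812, 98.26858520507812), 75.81195068359375, 140, 0.006745523451220703)
-0.116 -0.0027 0.0024 118.0; -0.108 0.0009 0.0045 120.0; -0.1 0.0006 0.0574 118.0; -0.092 0.0025 0.0558 120.0; -0.084 0.0016 0.0575 119.0; -0.076 0.0034 0.061 119.0; -0.068 0.0024 0.0563 118.0; -0.06 0.0119 0.0533 139.0; -0.052 0.0424 0.0514 128.5; -0.044 0.0445 0.0474 119.0; -0.036 0.0106 0.0124 40.0; -0.028 0.0062 0.0088 44.0; -0.02 0.0065 0.0119 45.0; -0.012 0.0087 0.0107 45.0; -0.004 0.0074 0.0127 46.0; 0.004 0.0074 0.011 46.0; 0.012 
[... 1185 characters left out ...]
0.0547 150.5; -0.052 0.0268 0.0507 99.5; -0.044 0.0104 0.0503 39.0; -0.036 0.0078 0.0127 38.0; -0.028 0.0087 0.015 38.0; -0.02 0.0084 0.0127 38.0; -0.012 0.0089 0.016 38.0; -0.004 0.0084 0.0144 38.0; 0.004 0.0094 0.0112 38.0; 0.012 0.0084 0.0122 38.0; 0.02 0.0085 0.0114 38.0; 0.028 0.007 0.0094 38.0; 0.036 0.008 0.0114 38.0; 0.044 0.0084 0.0115 38.0; 0.052 0.009 0.0128 38.0; 0.06 0.0105 0.0187 78.0; 0.068 0.0102 0.0175 108.0; 0.076 0.0004 0.0037 123.0; 0.084 0.0017 0.0028 123.0; 0.092 0.0009 0.0046 124.0; 0.1 0.0007 0.0036 123.0; 
t 0.1 tcp [0.1781 0.6245 0.2047] yaw -15.91 spin -0.047 shift cm [-40.6649 -76.1795   0.5911] tilt [-0.     -0.0016 -1.    ] F [ 0.415   0.0208 -0.5599] gap 0.0943
```

>>> carry_out(
  steps=[
    [-4, 0, 0, -0.047, 1],
    [-4, 0, 0, 0, 1],
    [-4, 0, 0, 0, 1],
    [-4, 0, 0, 0, 1],
    [-4, 0, 0, 0, 1],
  ],
)

```text
clock: 0.6
eef_pos: [0.3738, 0.5767, 0.205]
ee_rot: [-0.362, -3.12, 0.001]
contact_force: [0.5, 1.0, -0.1]
finger_gap: 0.0941
gripper_force: 0.0
```

>>> carry_out(
  steps=[
    [-1.2, -4.5, 0, 0, 1],
    [-1.2, -4.5, 0, 0, 1],
    [-1.2, -4.5, 0, 0, 1],
    [-1.2, -4.5, 0, 0, 1],
    [-1.2, -4.5, 0, 0, 1],
  ],
)

```text
clock: 1.1
eef_pos: [0.3791, 0.3426, 0.2052]
ee_rot: [-0.362, -3.12, 0.001]
contact_force: [0.8, -0.5, 0.4]
finger_gap: 0.0941
gripper_force: 0.0
```

>>> carry_out(
  steps=[
    [-1.2, -4.5, 0, 0, 1],
    [-1.2, -4.5, 0, 0, 1],
    [-1.2, -4.5, 0, 0, 1],
    [-1.2, -4.5, 0, 0, 1],
    [-1.2, -4.5, 0, 0, 1],
  ],
)

```text
clock: 1.6
eef_pos: [0.3859, 0.1102, 0.2055]
ee_rot: [0.361, 3.121, 0.0]
contact_force: [1.2, 0.1, -0.3]
finger_gap: 0.0942
gripper_force: 0.0
```

>>> carry_out(
  steps=[
    [-1.2, -4.5, 0, 0, 0.5],
    [-1.2, -4.5, 0, 0, 0.5],
    [-1.2, -4.5, 0, 0, 0.5],
    [-1.2, -4.5, 0, 0, 0.5],
    [0, 0, 0, 0, 0.5],
  ],
)

```text
clock: 2.1
eef_pos: [0.3915, -0.0804, 0.2056]
ee_rot: [0.379, 3.118, -0.004]
contact_force: [-0.3, -0.3, 0.3]
finger_gap: 0.0576
gripper_force: 0.0
```

Run:
```python
from h import *
go([.397,-.2093,.028],-13.2)
```

```text
t 2.1 tcp [ 0.3915 -0.0804  0.2056] yaw -13.85 spin -0.011 shift cm [ -3.4601 -12.3786  17.7921] tilt [-0.0012 -0.0024 -1.    ] F [-0.3107 -0.3184  0.2643] gap 0.0576
```

>>> carry_out(
  steps=[
    [-1.1, -4.1, 0, -0.011, 0.5],
    [-1.1, -4.1, 0, 0, 0.5],
    [-1.1, -4.1, 0, 0, 0.5],
    [0, 0, 3, 0, 0.5],
    [0, 0, 3, 0, 0.5],
  ],
)

```text
clock: 2.6
eef_pos: [0.3976, -0.2024, 0.1451]
ee_rot: [0.348, 3.12, -0.001]
contact_force: [0.3, -0.5, 0.6]
finger_gap: 0.047
gripper_force: 0.0
```

>>> carry_out(
  steps=[
    [0, 0, 2, 0, 0.5],
    [0, 0, 0, 0, 0.5],
    [0, 0, 0, 0, 0.5],
  ],
)

```text
clock: 2.9
eef_pos: [0.3969, -0.2008, 0.1255]
ee_rot: [-0.343, -3.122, -0.001]
contact_force: [-0.3, 0.1, -0.2]
finger_gap: 0.047
gripper_force: 0.0
```

Run:
```python
from h import *
go([.397,-.2093,.028],-13.2)
p,d=imaging.camera("scene")
cv2.imwrite("pics/s2.png",cv2.resize(p[100:225,140:265],(600,600),interpolation=2)[:,:,::-1])
```

```text
t 2.9 tcp [ 0.3969 -0.2008  0.1255] yaw -12.55 spin 0.011 shift cm [-0.2112 -0.8279  9.7535] tilt [ 0.0008  0.0004 -1.    ] F [-0.2604  0.0807 -0.199 ] gap 0.047
```

View pics/s2.png

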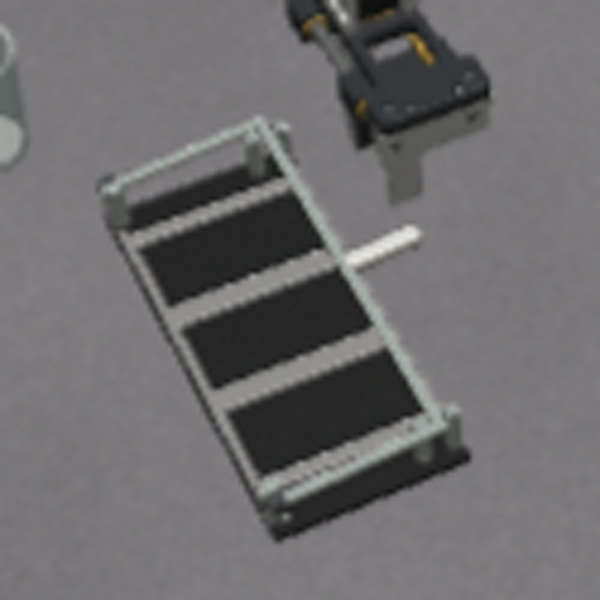

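Crop: the tab runs (345,262)-(420,232), with the gripper above and to its right. I compute the tab's position from these pixels.

Run:
```python
from h import *
c=imaging.calibration("scene");K=c["K"];T=c["world_from_camera"]
for q in((345,262),(420,232)):
    u,v=140+q[0]/4.8-.4,100+q[1]/4.8-.4
    r=T[:3,:3]@np.linalg.inv(K)@[u,v,1]
    for z in(.045,.053): print(q,z,T[:3,3]+r*(z-T[2,3])/r[2])
```

```text
(345, 262) 0.045 [ 0.4238 -0.2183  0.045 ]
(345, 262) 0.053 [ 0.4273 -0.2126  0.053 ]
(420, 232) 0.045 [ 0.3716 -0.2068  0.045 ]
(420, 232) 0.053 [ 0.3755 -0.2011  0.053 ]
```

>>> carry_out(
  steps=[
    [-0.4, -0.8, 0, 0.011, 0.5],
    [0, 0, 3, 0, 0.5],
    [0, 0, 3, 0, 0.5],
    [0, 0, 2, 0, 0.5],
    [0, 0, 1.7, 0, 0.5],
  ],
)

```text
clock: 3.45
eef_pos: [0.3999, -0.211, 0.0282]
ee_rot: [0.363, 3.119, -0.001]
contact_force: [0.5, -0.9, -0.2]
finger_gap: 0.047
gripper_force: 0.0
```

>>> carry_out(
  steps=[
    [0, 0, 0, 0, 0.0],
    [0, 0, 0, 0, 0.0],
    [0, 0, 0, 0, 0.0],
    [0, 0, 0, 0, 0.0],
    [0, 0, 0, 0, 0.0],
  ],
  newtons=15,
)

```text
clock: 3.95
eef_pos: [0.3997, -0.2097, 0.0292]
ee_rot: [0.361, 3.119, 0.0]
contact_force: [0.9, -0.5, 0.2]
finger_gap: 0.0119
gripper_force: 15.0
```

Run:
```python
from h import *
go([.399,-.2093,.028],-13.2)
O=[]
# arc plan in tool axes: hinge 142 mm away; tool x = -carrier x
th=.07; r=14.2
for t in np.append(np.arange(.2,1.95,.125),1.9):
    print(round(t,3),"x",round(r*(np.cos(t)-np.cos(th)),2),"z",round(-r*(np.sin(t)-np.sin(th)),2)); th=t
```

```text
t 3.95 tcp [ 0.3997 -0.2097  0.0292] yaw -13.19 spin 0.0 shift cm [0.077  0.0257 0.1205] tilt [-0.0014  0.0004 -1.    ] F [ 0.8737 -0.4647  0.2269] gap 0.0119
0.2 x -0.25 z -1.83
0.325 x -0.46 z -1.71
0.45 x -0.67 z -1.64
0.575 x -0.87 z -1.55
0.7 x -1.06 z -1.43
0.825 x -1.23 z -1.28
0.95 x -1.38 z -1.12
1.075 x -1.5 z -0.94
1.2 x -1.61 z -0.74
1.325 x -1.69 z -0.54
1.45 x -1.74 z -0.32
1.575 x -1.77 z -0.1
1.7 x -1.77 z 0.12
1.825 x -1.74 z 0.34
1.9 x -1.02 z 0.31
```

>>> carry_out(
  steps=[
    [-0.25, 0, -1.83, 0, 0],
    [-0.46, 0, -1.71, 0, 0],
    [-0.67, 0, -1.64, 0, 0],
    [-0.87, 0, -1.55, 0, 0],
    [-1.06, 0, -1.43, 0, 0],
  ],
)

```text
clock: 4.45
eef_pos: [0.4315, -0.217, 0.111]
ee_rot: [0.361, 3.12, 0.001]
contact_force: [3.0, 0.3, -5.4]
finger_gap: 0.0122
gripper_force: 15.0
```

Run:
```python
from h import *
go([.432,-.2173,.11],-13.2)
p,d=imaging.camera("scene")
cv2.imwrite("pics/s3.png",cv2.resize(p[70:220,130:280],(600,600),interpolation=2)[:,:,::-1])
```

```text
t 4.45 tcp [ 0.4315 -0.217   0.111 ] yaw -13.18 spin 0.0 shift cm [-0.0498 -0.0143  0.097 ] tilt [-0.0003  0.0006 -1.    ] F [ 3.0358  0.2815 -5.4208] gap 0.0122
```

View pics/s3.png

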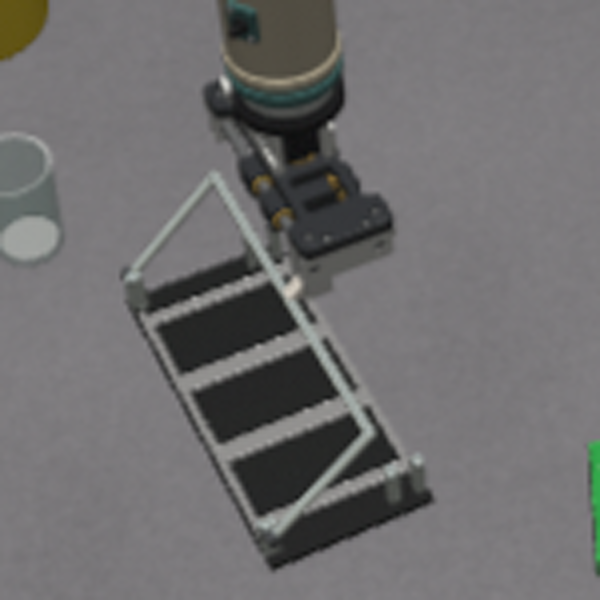

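The bail is swinging up, with the tab between the fingers at (295,288), and the carrier has stayed in place. I continue the arc.

>>> carry_out(
  steps=[
    [-1.23, 0, -1.28, 0, 0],
    [-1.38, 0, -1.12, 0, 0],
    [-1.5, 0, -0.94, 0, 0],
    [-1.61, 0, -0.74, 0, 0],
    [-1.69, 0, -0.54, 0, 0],
  ],
)

```text
clock: 5.0
eef_pos: [0.5019, -0.2336, 0.1556]
ee_rot: [-0.361, -3.117, -0.002]
contact_force: [-0.1, 1.4, -5.5]
finger_gap: 0.0121
gripper_force: 15.0
```

>>> carry_out(
  steps=[
    [-1.74, 0, -0.32, 0, 0],
    [-1.77, 0, -0.1, 0, 0],
    [-1.77, 0, 0.12, 0, 0],
    [-1.74, 0, 0.34, 0, 0],
    [-1.02, 0, 0.31, 0, 0],
  ],
)

```text
clock: 5.5
eef_pos: [0.582, -0.2524, 0.1521]
ee_rot: [-0.361, -3.12, -0.002]
contact_force: [-0.5, 2.7, 2.6]
finger_gap: 0.0115
gripper_force: 15.0
```

>>> carry_out(
  steps=[
    [0, 0, 0, 0, 0],
    [0, 0, 0, 0, 0.4],
    [0, 0, 0, 0, 0.4],
    [0, 0, 0, 0, 0.4],
    [0, 0, -3, 0, 0.4],
  ],
)

```text
clock: 6.0
eef_pos: [0.5784, -0.252, 0.1797]
ee_rot: [-0.362, -3.113, -0.003]
contact_force: [0.5, 0.4, 0.5]
finger_gap: 0.0371
gripper_force: 0.0
```

>>> carry_out(
  steps=[
    [0, 0, -3, 0, 0.4],
    [2, 0, -2, 0, 0.2],
    [3, 4, 0, 0, 0],
    [2, 4, 0, 0, 0],
    [0, 4, 0, 0, 0],
  ],
)

```text
clock: 6.5
eef_pos: [0.5379, -0.1194, 0.2335]
ee_rot: [-0.365, -3.119, -0.0]
contact_force: [0.9, -0.2, -0.0]
finger_gap: 0.0089
gripper_force: 0.0
```

Run:
```python
from h import *
go([.529,.211,.16],-3.0)
p,d=imaging.camera("scene")
cv2.imwrite("pics/s4.png",cv2.resize(p[50:250,130:330],(600,600),interpolation=2)[:,:,::-1])
```

```text
t 6.5 tcp [ 0.5379 -0.1194  0.2335] yaw -13.36 spin -0.181 shift cm [ 2.6102 32.9466  7.3615] tilt [ 0.0012  0.     -1.    ] F [ 0.9364 -0.2419 -0.0058] gap 0.0089
```

View pics/s4.png

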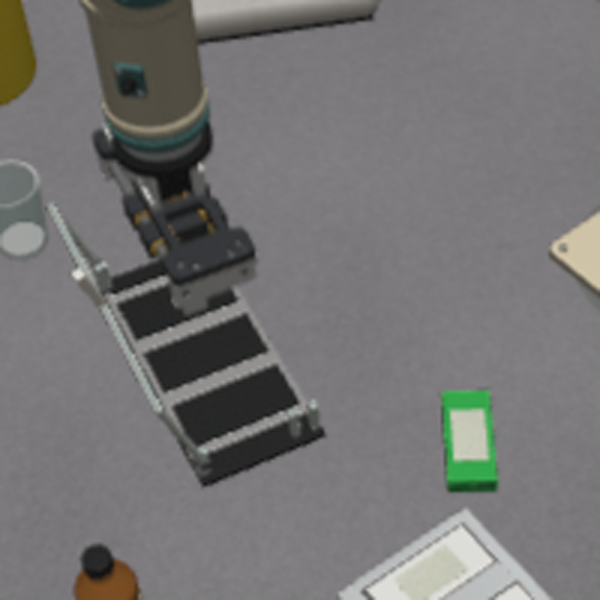

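Bail is open: it leans away from the robot, with the tab at (80,275) in the crop. Next is pressing the cases.

>>> carry_out(
  steps=[
    [0, 0, 0, -0.1, 0],
    [0, 0, 0, -0.081, 0],
    [0.4, 4, 0, 0, 0],
    [0.4, 4, 0, 0, 0],
    [0.4, 4, 0, 0, 0],
  ],
)

```text
clock: 7.05
eef_pos: [0.5346, 0.0007, 0.233]
ee_rot: [0.081, 3.14, -0.0]
contact_force: [-0.2, -1.1, 0.4]
finger_gap: 0.0007
gripper_force: 0.0
```

>>> carry_out(
  steps=[
    [0.3, 4, 1.5, 0, 0],
    [0.3, 4, 3, 0, 0],
    [0.3, 4, 3, 0, 0],
    [0, 0, 3, 0, 0],
    [0, 0, 0, 0, 0],
  ],
)

```text
clock: 7.55
eef_pos: [0.5288, 0.1207, 0.1248]
ee_rot: [-0.074, -3.134, 0.003]
contact_force: [-0.2, -0.6, 0.4]
finger_gap: 0.0004
gripper_force: 0.0
```

Run:
```python
from h import *
go([.5257,.135,.056],-3.0)
```

```text
t 7.55 tcp [0.5288 0.1207 0.1248] yaw -2.7 spin 0.005 shift cm [0.3385 1.4282 6.8834] tilt [ 0.0067 -0.0022 -1.    ] F [-0.2193 -0.6367  0.3901] gap 0.0004
```

>>> carry_out(
  steps=[
    [0.3, 1.4, 3, 0.005, 0],
    [0, 0, 3, 0, 0],
    [0, 0, 1, 0, 0],
    [0, 0, 0.5, 0, 0],
    [0, 0, 0.5, 0, 0],
  ],
)

```text
clock: 8.05
eef_pos: [0.531, 0.1336, 0.049]
ee_rot: [0.089, 3.138, 0.0]
contact_force: [0.0, 0.0, 1.5]
finger_gap: 0.0007
gripper_force: 0.0
```

>>> carry_out(
  steps=[
    [0, 0, 0.4, 0, 0],
    [0, 0, 0.3, 0, 0],
    [0, 0, 0.2, 0, 0],
    [0, 0, 0, 0, 0],
  ],
)

```text
clock: 8.45
eef_pos: [0.5306, 0.1345, 0.0401]
ee_rot: [0.086, 3.138, 0.001]
contact_force: [-0.8, -0.6, 7.6]
finger_gap: 0.0003
gripper_force: 3.3
```

Run:
```python
from h import *
go([.5289,.211,.065],-3.0)
```

```text
t 8.45 tcp [0.5306 0.1345 0.0401] yaw -3.15 spin -0.003 shift cm [ 0.5648  7.6315 -2.4894] tilt [-0.002   0.0005 -1.    ] F [-0.7884 -0.6204  7.5554] gap 0.0003
```

>>> carry_out(
  steps=[
    [0, 0, -2.5, 0, 0],
    [0.3, 3.8, -1.5, 0, 0],
    [0.3, 3.8, 0, 0, 0],
    [0, 0, 0, 0, 0],
    [0, 0, 0, 0, 0],
  ],
)

```text
clock: 8.95
eef_pos: [0.5274, 0.2117, 0.0791]
ee_rot: [0.082, 3.14, 0.0]
contact_force: [0.4, -1.1, -0.0]
finger_gap: 0.0003
gripper_force: 0.0
```

Run:
```python
from h import *
go([.5289,.211,.056],-3.0)
```

```text
t 8.95 tcp [0.5274 0.2117 0.0791] yaw -3.0 spin 0.0 shift cm [-0.1485 -0.0662  2.3054] tilt [-0.0002  0.0002 -1.    ] F [ 0.3867 -1.1367 -0.0203] gap 0.0003
```

>>> carry_out(
  steps=[
    [-0.1, 0, 1.5, 0, 0],
    [0, 0, 0.9, 0, 0],
    [0, 0, 0.6, 0, 0],
    [0, 0, 0.5, 0, 0],
    [0, 0, 0.4, 0, 0],
  ],
)

```text
clock: 9.45
eef_pos: [0.5297, 0.2099, 0.0413]
ee_rot: [0.088, 3.139, -0.0]
contact_force: [-7.2, -3.4, 45.1]
finger_gap: 0.0005
gripper_force: 19.1
```

>>> carry_out(
  steps=[
    [0, 0, 0, 0, 0],
    [0, 0, -2.5, 0, 0],
    [0.2, 3.8, -1.4, 0, 0],
    [0.2, 3.8, 0, 0, 0],
    [0, 0, 0, 0, 0],
  ],
)

```text
clock: 9.95
eef_pos: [0.5282, 0.2943, 0.0792]
ee_rot: [0.075, 3.14, 0.009]
contact_force: [-0.5, 0.7, -0.3]
finger_gap: 0.0005
gripper_force: 0.0
```

Run:
```python
from h import *
go([.5335,.286,.056],-3.0)
```

```text
t 9.95 tcp [0.5282 0.2943 0.0792] yaw -2.73 spin 0.005 shift cm [-0.5724 -0.8128  2.3193] tilt [-0.001  0.006 -1.   ] F [-0.5151  0.6509 -0.3174] gap 0.0005
```

>>> carry_out(
  steps=[
    [-0.3, -0.6, 0.5, 0.005, 0],
    [0, 0, 0.5, 0, 0],
    [0, 0, 0, 0, 0],
    [0, 0, 0, 0, 0],
  ],
)

```text
clock: 10.35
eef_pos: [0.5316, 0.279, 0.0683]
ee_rot: [-0.097, -3.139, 0.002]
contact_force: [-0.3, 0.5, -0.2]
finger_gap: 0.0002
gripper_force: 0.0
```

Run:
```python
from h import *
go([.5335,.286,.042],-3.0)
```

```text
t 10.35 tcp [0.5316 0.279  0.0683] yaw -3.54 spin -0.01 shift cm [-0.1572  0.7088  2.63  ] tilt [ 0.0009 -0.0011 -1.    ] F [-0.3057  0.5146 -0.1778] gap 0.0002
```

>>> carry_out(
  steps=[
    [0, 0.5, 0.9, 0, 0],
    [0, 0, 0.5, 0, 0],
    [0, 0, 0.4, 0, 0],
    [0, 0, 0.4, 0, 0],
    [0, 0, 0.3, 0, 0],
  ],
)

```text
clock: 10.85
eef_pos: [0.5317, 0.2855, 0.0434]
ee_rot: [-0.094, -3.14, 0.0]
contact_force: [-0.6, -0.4, 4.3]
finger_gap: 0.0004
gripper_force: 2.1
```

>>> carry_out(
  steps=[
    [0, 0, 0.1, 0, 0],
    [0, 0, 0, 0, 0],
  ],
)

```text
clock: 11.05
eef_pos: [0.5323, 0.2856, 0.0432]
ee_rot: [0.094, 3.14, 0.0]
contact_force: [0.8, -0.5, 3.4]
finger_gap: -0.0002
gripper_force: 1.2
```

>>> carry_out(
  steps=[
    [0, 0, -2.5, 0, 0],
    [0, 0, -4, 0, 0.3],
    [4, 0, -3, 0, 0.68],
    [4, 0, -2, 0, 0.68],
    [2.5, -2, 0, 0, 0.68],
  ],
)

```text
clock: 11.55
eef_pos: [0.4245, 0.2757, 0.1604]
ee_rot: [0.086, 3.137, 0.008]
contact_force: [0.1, -1.0, -0.2]
finger_gap: 0.0286
gripper_force: 0.0
```

Run:
```python
from h import *
p,d=imaging.camera("scene");np.savez("s5.npz",p=p,d=d)
pt,dt=imaging.camera("top");np.savez("t5.npz",p=pt,d=dt)
cv2.imwrite("pics/s5.png",np.hstack([cv2.resize(p[210:320,230:350],(436,400),interpolation=2),cv2.resize(pt[140:230,140:220],(356,400),interpolation=2)])[:,:,::-1])
go([.45,.29,.16],-3.0)
_,W=cloud("scene",d);_,Wt=cloud("top",dt)
for W in (W,Wt):
  y=np.radians(-3.0);c,sn=np.cos(y),np.sin(y)
  L=(W[...,:2]-[.4945,.212])@np.array([[c,-sn],[sn,c]])
  for y0 in(-.076,0,.076):
    m0=abs(L[...,1]-y0)<.015
    print(y0,[(int(a*1000+4),int(1000*np.median(W[...,2][m0&(L[...,0]>=a)&(L[...,0]<a+.008)]))) for a in np.arange(-.068,.068,.008)if (m0&(L[...,0]>=a)&(L[...,0]<a+.008)).any()])
```

```text
t 11.65 tcp [0.4217 0.27   0.1585] yaw -3.35 spin -0.006 shift cm [-2.7207  2.1427 -0.1631] tilt [ 0.0032 -0.0017 -1.    ] F [ 0.1314 -0.1245 -0.7407] gap 0.0368
-0.076 [(-64, 50), (-48, 72), (-40, 71), (-32, 68), (-24, 65), (-16, 62), (-8, 58), (0, 55), (8, 51), (15, 47), (23, 44), (31, 40), (40, 37), (48, 35), (55, 54), (64, 54)]
0 [(-64, 53), (-56, 300), (-48, 276), (-40, 74), (-32, 68), (-24, 65), (-16, 61), (-8, 58), (0, 54), (8, 51), (15, 47), (23, 44), (31, 40), (40, 35), (48, 34), (55, 54), (64, 54)]
0.076 [(-64, 417), (-56, 461), (-48, 462), (-40, 446), (-32, 528), (-24, 65), (-16, 62), (-8, 58), (0, 55), (8, 51), (15, 48), (23, 44), (31, 41), (40, 37), (48, 34), (55, 53), (64, 54)]
-0.076 [(-64, 51), (-56, 37), (-48, 64), (-40, 70), (-32, 66), (-24, 62), (-16, 60), (-8, 55), (0, 53), (8, 52), (15, 46), (23, 42), (31, 40), (40, 34), (48, 32), (55, 42), (64, 53)]
0 [(-64, 325), (-56, 299), (-48, 275), (-40, 72), (-32, 65), (-24, 64), (-16, 60), (-8, 54), (0, 51), (8, 51), (15, 47), (23, 41), (31, 41), (40, 35), (48, 33), (55, 39), (64, 54)]
0.076 [(-64, 566), (-56, 562), (-48, 558), (-40, 551), (15, 48), (23, 43), (31, 39), (40, 35), (48, 32), (55, 42), (64, 55)]
```

View pics/s5.png

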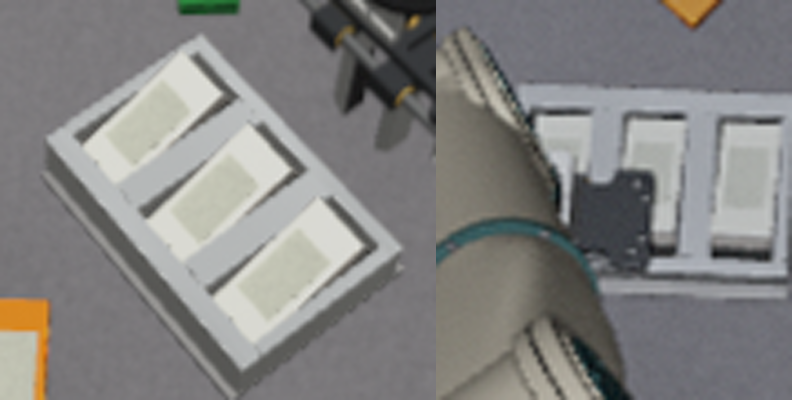

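Both crops show all three cases tilted, with their near ends raised. The far-bay sequence starts with pocket0.

>>> carry_out(
  steps=[
    [-0.9, -3.3, 0.5, 0, 0.68],
    [-0.9, -3.3, 0.5, 0, 0.68],
    [-0.9, -3.3, 0.5, 0, 0.68],
    [-0.9, -3.1, 0.5, 0, 0.68],
    [0, 0, 1, 0, 0.68],
  ],
)

```text
clock: 12.15
eef_pos: [0.4563, 0.1351, 0.128]
ee_rot: [0.106, 3.138, -0.003]
contact_force: [0.2, -0.6, 0.2]
finger_gap: 0.064
gripper_force: 0.0
```

>>> carry_out(
  steps=[
    [0, 0, 1, 0, 0.68],
    [0, 0, 0, 0, 0.68],
    [0, 0, 0, 0, 0.68],
  ],
)

```text
clock: 12.45
eef_pos: [0.4537, 0.1413, 0.1174]
ee_rot: [-0.091, -3.139, -0.0]
contact_force: [-0.1, -0.3, -0.2]
finger_gap: 0.0636
gripper_force: 0.0
```

Run:
```python
from h import *
go([.4526,.1381,.0565],-3.0)
```

```text
t 12.45 tcp [0.4537 0.1413 0.1174] yaw -3.3 spin -0.005 shift cm [ 0.0884 -0.3309  6.0944] tilt [ 0.0009  0.0002 -1.    ] F [-0.1294 -0.3107 -0.1729] gap 0.0636
```

>>> carry_out(
  steps=[
    [0.1, -0.3, 1.5, -0.005, 0.68],
    [0, 0, 2, 0, 0.68],
    [0, 0, 1.5, 0, 0.68],
    [0, 0, 1, 0, 0.68],
    [0, 0, 0, 0, 0.68],
  ],
)

```text
clock: 12.95
eef_pos: [0.4522, 0.1377, 0.0571]
ee_rot: [-0.084, -3.139, 0.001]
contact_force: [0.2, -0.1, 0.1]
finger_gap: 0.064
gripper_force: 0.0
```

>>> carry_out(
  steps=[
    [0, 0, 0, 0, 0.4],
    [0, 0, 0, 0, 0.4],
    [0, 0, 0, 0, 0.4],
    [0, 0, 0, 0, 0.4],
  ],
  newtons=30,
)

```text
clock: 13.35
eef_pos: [0.4536, 0.1384, 0.0586]
ee_rot: [0.085, 3.139, 0.003]
contact_force: [-0.4, 4.3, 2.3]
finger_gap: 0.048
gripper_force: 30.0
```

Run:
```python
from h import *
go([.4526,.1381,.0565],-3.0)
```

```text
t 13.35 tcp [0.4536 0.1384 0.0586] yaw -3.1 spin -0.002 shift cm [ 0.1027 -0.0323  0.2093] tilt [-0.0019  0.0018 -1.    ] F [-0.3969  4.311   2.2721] gap 0.048
```

>>> carry_out(
  steps=[
    [0, 0, -1, 0, 0.4],
    [0, 0, -1.5, 0, 0.4],
    [0, 0, -2, 0, 0.4],
    [0, 0, -3, 0, 0.4],
    [0, 0, -3, 0, 0.4],
  ],
)

```text
clock: 13.85
eef_pos: [0.4518, 0.1357, 0.164]
ee_rot: [-0.088, -3.138, 0.003]
contact_force: [1.1, 0.2, -1.7]
finger_gap: 0.048
gripper_force: 30.0
```

Run:
```python
from h import *
p,d=imaging.camera("scene");np.savez("s6.npz",p=p,d=d)
pt,dt=imaging.camera("top");np.savez("t6.npz",p=pt,d=dt)
for n,a,b in(("scene",p,d),("top",pt,dt)):
    for r in carrier(n,p=a,d=b): print(n,r)
cv2.imwrite("pics/s6.png",np.hstack([cv2.resize(p[100:300,140:340],(400,400),interpolation=2),cv2.resize(pt[140:240,260:360],(400,400),interpolation=2)])[:,:,::-1])
go([.45,.29,.16],-3.0)
```

```text
scene ((449.36370849609375, -358.3023376464844), (21.934005737304688, 92.940185546875), 77.66556549072266, 116, 0.008910937367145322)
scene ((452.8517761230469, -305.3761901855469), (60.87506866455078, 114.59906005859375), 78.22899627685547, 445, 0.008514429385422462)
scene ((469.80462646484375, -230.28494262695312), (57.82819366455078, 112.22909545898438), 77.86639404296875, 479, 0.008495565670559424)
scene ((488.20269775390625, -155.4630126953125), (58.157962799072266, 115.57939910888672), 78.208740234375, 526, 0.0083586431507644)
scene ((501.5656433105469, -99.49406433105469), (32.28050231933594, 130.79197692871094), 75.25062561035156, 302, 0.008308177385378923)
top ((498.83355712890625, -98.67472839355469), (25.44549560546875, 127.61111450195312), 76.6851806640625, 194, 0.007013237246802584)
top ((489.45306396484375, -153.96136474609375), (54.06599426269531, 112.36763000488281), 76.715576171875, 450, 0.0071458882206003604)
top ((473.3994445800781, -228.19976806640625), (54.28789520263672, 114.72319793701172), 76.76439666748047, 451, 0.007694889795029081)
top ((455.58782958984375, -302.613037109375), (54.858856201171875, 114.3283920288086), 77.17943572998047, 452, 0.007385787433848878)
top ((443.5912780761719, -356.7704772949219), (24.533634185791016, 121.72942352294922), 76.029541015625, 181, 0.007564997162636367)
t 13.95 tcp [0.4548 0.1366 0.1664] yaw -3.21 spin -0.004 shift cm [ 1.2873 15.29    0.655 ] tilt [-0.0057  0.0016 -1.    ] F [ 0.6269 -0.3575 -1.5924] gap 0.0478
```

View pics/s6.png

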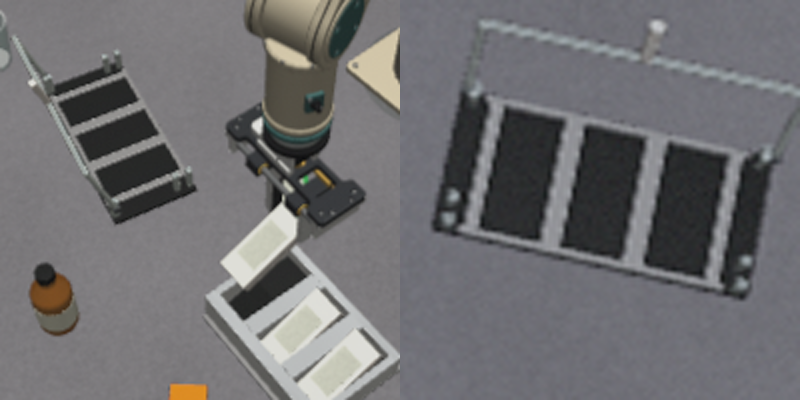

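>>> carry_out(
  steps=[
    [0, 0, 0, 0.086, 0.4],
    [0, 0, 0, 0.086, 0.4],
    [-0.4, -2.5, 0, 0, 0.4],
    [-0.6, -3.6, 0, 0, 0.4],
    [-0.6, -3.6, 0, 0, 0.4],
  ],
)

```text
clock: 14.45
eef_pos: [0.4452, 0.0375, 0.1622]
ee_rot: [-0.353, -3.119, 0.002]
contact_force: [0.9, -0.6, -1.5]
finger_gap: 0.0477
gripper_force: 30.0
```

>>> carry_out(
  steps=[
    [-0.6, -3.6, 0, 0, 0.4],
    [-0.6, -3.6, 0, 0, 0.4],
    [-0.6, -3.6, 0, 0, 0.4],
    [-0.6, -3.6, 0, 0, 0.4],
    [-0.6, -3.6, 0, 0, 0.4],
  ],
)

```text
clock: 14.95
eef_pos: [0.4336, -0.1449, 0.1622]
ee_rot: [-0.356, -3.119, 0.0]
contact_force: [0.0, -0.3, -1.5]
finger_gap: 0.048
gripper_force: 30.0
```

>>> carry_out(
  steps=[
    [-0.6, -3.6, 0, 0, 0.4],
    [-0.6, -3.6, 0, 0, 0.4],
    [-0.6, -3.6, 0, 0, 0.4],
    [-0.4, -2.6, 1, 0, 0.4],
    [0, 0, 2, 0, 0.4],
  ],
)

```text
clock: 15.45
eef_pos: [0.4253, -0.2845, 0.133]
ee_rot: [0.366, 3.119, -0.007]
contact_force: [-0.1, 0.0, -1.6]
finger_gap: 0.0476
gripper_force: 30.0
```

>>> carry_out(
  steps=[
    [0, 0, 2, 0, 0.4],
    [0, 0, 1, 0, 0.4],
    [0, 0, 0, 0, 0.4],
    [0, 0, 0, 0, 0.4],
  ],
)

```text
clock: 15.85
eef_pos: [0.4265, -0.2787, 0.103]
ee_rot: [-0.355, -3.121, 0.0]
contact_force: [1.1, -0.1, -2.2]
finger_gap: 0.0476
gripper_force: 30.0
```

Run:
```python
from h import *
go([.4260,-.2974,.054],-13.05)
p,d=imaging.camera("scene")
cv2.imwrite("pics/s7.png",cv2.resize(p[90:220,130:260],(600,600),interpolation=2)[:,:,::-1])
for r in carrier("scene",p=p,d=d): print(r)
```

```text
t 15.85 tcp [ 0.4265 -0.2787  0.103 ] yaw -12.99 spin 0.001 shift cm [-0.3799 -1.8342  4.8963] tilt [ 0.0006 -0.0001 -1.    ] F [ 1.0858 -0.0808 -2.2185] gap 0.0476
((453.5280456542969, -302.2815246582031), (53.82119369506836, 113.67399597167969), 78.71975708007812, 334, 0.008621783267864447)
((470.279296875, -229.39373779296875), (57.04425048828125, 113.41670227050781), 76.71440887451172, 480, 0.00870979323379939)
((487.3675231933594, -154.77517700195312), (57.931583404541016, 115.05793762207031), 77.31202697753906, 526, 0.008489904903669743)
((501.3484191894531, -99.15225982666016), (34.225914001464844, 130.17494201660156), 75.81790924072266, 308, 0.008376507183224358)
```

View pics/s7.png

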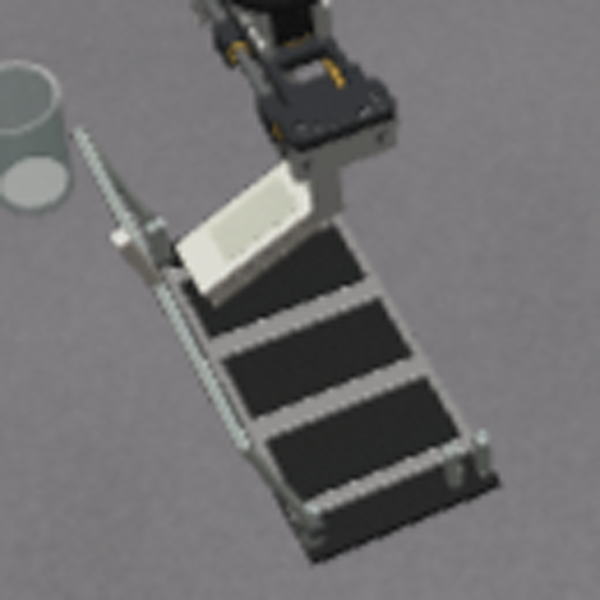

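>>> carry_out(
  steps=[
    [-0.2, -0.9, 0, 0, 0.4],
    [-0.1, -0.9, 1, 0, 0.4],
    [0, 0, 1.5, 0, 0.4],
    [0, 0, 1, 0, 0.4],
    [0, 0, 0, 0, 0.4],
  ],
)

```text
clock: 16.4
eef_pos: [0.4245, -0.2968, 0.0664]
ee_rot: [-0.356, -3.119, -0.002]
contact_force: [-0.7, -0.5, -1.9]
finger_gap: 0.0475
gripper_force: 30.0
```

Run:
```python
from h import *
go([.4260,-.2974,.054],-13.05)
```

```text
t 16.4 tcp [ 0.4245 -0.2968  0.0664] yaw -13.03 spin 0.0 shift cm [-0.1653 -0.0298  1.2438] tilt [ 0.0026  0.0009 -1.    ] F [-0.6986 -0.4945 -1.9131] gap 0.0475
```

>>> carry_out(
  steps=[
    [-0.1, 0, 0.6, 0, 0.4],
    [0, 0, 0.6, 0, 0.4],
    [0.3, 0, 0.6, 0, 0.4],
    [0.3, 0, 0.6, 0, 0.4],
    [0.25, 0, 0.6, 0, 0.4],
  ],
  newtons=12,
)

```text
clock: 16.9
eef_pos: [0.4183, -0.295, 0.0376]
ee_rot: [0.355, 3.121, -0.0]
contact_force: [0.6, 1.0, 0.6]
finger_gap: 0.0483
gripper_force: 12.0
```

>>> carry_out(
  steps=[
    [0.2, 0, 0.6, 0, 0.4],
    [0.15, 0, 0.5, 0, 0.4],
    [0.1, 0, 0.4, 0, 0.4],
    [0, 0, 0, 0, 0.4],
  ],
)

```text
clock: 17.3
eef_pos: [0.4135, -0.2941, 0.0223]
ee_rot: [-0.356, -3.121, -0.0]
contact_force: [-0.2, 0.5, 0.0]
finger_gap: 0.0477
gripper_force: 12.0
```

Run:
```python
from h import *
go([.4123,-.2943,.018],-13.05)
p,d=imaging.camera("scene")
cv2.imwrite("pics/s8.png",cv2.resize(p[90:220,130:260],(600,600),interpolation=2)[:,:,::-1])
```

```text
t 17.3 tcp [ 0.4135 -0.2941  0.0223] yaw -13.01 spin 0.001 shift cm [ 0.1111 -0.0449  0.4332] tilt [ 0.0008  0.0002 -1.    ] F [-0.2396  0.4882  0.0481] gap 0.0477
```

View pics/s8.png

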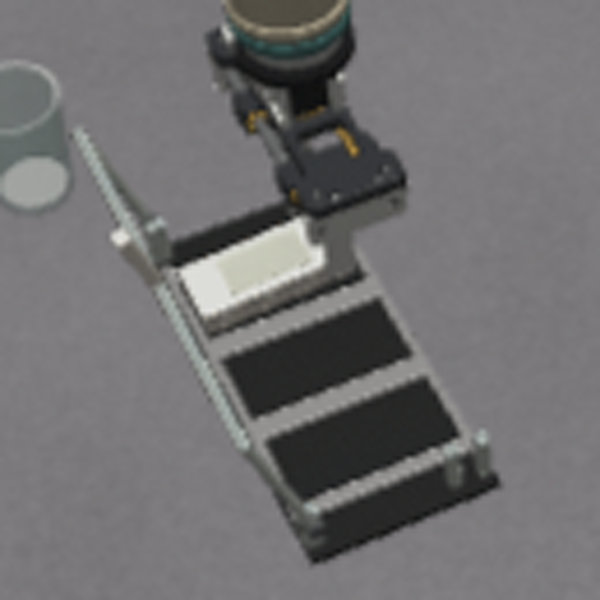

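The case lies nearly flat in the upper bay (bay0), around (255,265). I set it down, release it and return to the nest.

>>> carry_out(
  steps=[
    [0.05, 0, 0.4, 0, 0.4],
    [0, 0, 0, 0, 0.4],
    [0, 0, 0, 0, 0.63],
    [0, 0, 0, 0, 0.63],
    [0, 0, 0, 0, 0.63],
  ],
)

```text
clock: 17.85
eef_pos: [0.4135, -0.2942, 0.019]
ee_rot: [0.356, 3.121, -0.0]
contact_force: [0.3, -0.2, -0.0]
finger_gap: 0.059
gripper_force: 0.0
```

>>> carry_out(
  steps=[
    [0, 0, -2, 0, 0.63],
    [0, 0, -4, 0, 0.63],
    [0, 0, -4, 0, 0.63],
    [0, 0, -4, 0, 0.63],
    [0.5, 3.5, -1, 0, 0.68],
  ],
)

```text
clock: 18.35
eef_pos: [0.4183, -0.2646, 0.1732]
ee_rot: [0.366, 3.111, -0.01]
contact_force: [1.5, 0.5, -0.7]
finger_gap: 0.0627
gripper_force: 0.0
```

>>> carry_out(
  steps=[
    [0.55, 3.9, 0, 0, 0.68],
    [0.55, 3.9, 0, 0, 0.68],
    [0.55, 3.9, 0, 0, 0.68],
    [0.55, 3.9, 0, 0, 0.68],
    [0.55, 3.9, 0, 0, 0.68],
  ],
)

```text
clock: 18.85
eef_pos: [0.4334, -0.0612, 0.1691]
ee_rot: [0.356, 3.121, 0.0]
contact_force: [0.4, 0.4, -1.1]
finger_gap: 0.0637
gripper_force: 0.0
```

>>> carry_out(
  steps=[
    [0.55, 3.9, 0, 0, 0.68],
    [0.55, 3.9, 0, 0, 0.68],
    [0.55, 3.9, 0, 0, 0.68],
    [0.55, 3.9, 0, 0, 0.68],
    [0.55, 3.9, 0, 0, 0.68],
  ],
)

```text
clock: 19.35
eef_pos: [0.4504, 0.1351, 0.1691]
ee_rot: [0.356, 3.121, 0.0]
contact_force: [0.7, -0.4, 0.2]
finger_gap: 0.0642
gripper_force: 0.0
```

>>> carry_out(
  steps=[
    [0, 0, 0, -0.088, 0.68],
    [0, 0, 1, -0.088, 0.68],
    [0, 0, 0, 0, 0.68],
    [0, 0, 0, 0, 0.68],
    [0, 0, 0, 0, 0.68],
  ],
)

```text
clock: 19.85
eef_pos: [0.4507, 0.1331, 0.1592]
ee_rot: [0.083, 3.14, 0.0]
contact_force: [0.7, -0.8, 0.3]
finger_gap: 0.0639
gripper_force: 0.0
```

```bash
cat >> h.py <<'E'
def whites(n="top"):
    p,W=cloud(n);y=p.astype(int);z=W[...,2]
    m=(y.min(-1)>165)&(z<.09)&(z>.01)&(W[...,0]>.3)&(W[...,0]<.65)&(W[...,1]>-.4)&(W[...,1]<.35)
    k,l,st,ce=cv2.connectedComponentsWithStats(m.astype(np.uint8))
    for i in range(1,k):
        if st[i,4]>80:
            Q=W[l==i];b=cv2.minAreaRect((Q[:,:2]*1000).astype(np.float32));print("white",n,st[i,4],b,np.percentile(Q[:,2],[5,50,95]))
E
python3 - <<'E'
from h import *
go([.4566,.214,.0565],-3.0)
for n in("top","scene"):
    whites(n)
    for r in carrier(n): print(r)
E
```

```text
t 19.85 tcp [0.4507 0.1331 0.1592] yaw -3.04 spin -0.001 shift cm [-0.1644  8.1053 10.2703] tilt [-0.0004  0.0001 -1.    ] F [ 0.6965 -0.7977  0.2867] gap 0.0639
white top 315 ((502.1932373046875, 290.2359924316406), (53.14390182495117, 100.60489654541016), 87.73075866699219) [0.0312 0.0513 0.0728]
white top 364 ((456.12554931640625, -305.68939208984375), (46.02949905395508, 109.40455627441406), 77.22985076904297) [0.021  0.0278 0.0342]
white top 125 ((339.2760314941406, 30.02882957458496), (55.31260681152344, 29.325571060180664), 51.726173400878906) [0.0146 0.0204 0.027 ]
((499.60614013671875, -98.90438079833984), (25.347454071044922, 129.671142578125), 76.81678771972656, 195, 0.0077350197811145716)
((489.3384094238281, -153.91253662109375), (53.92435836791992, 113.41316986083984), 76.70276641845703, 448, 0.007715439360902132)
((472.7441711425781, -228.49349975585938), (54.160057067871094, 114.69979095458984), 76.7209243774414, 451, 0.007601929280206754)
((442.6036071777344, -356.7433166503906), (25.615276336669922, 119.26336669921875), 76.30792999267578, 180, 0.008119568823862555)

[... 238 characters left out ...]
86.8358383178711) [0.0381 0.0543 0.0702]
white scene 122 ((317.81256103515625, 338.5018005371094), (32.80977249145508, 37.972774505615234), 33.63946533203125) [0.017  0.0207 0.0249]
((450.2414245605469, -356.90179443359375), (24.508434295654297, 93.59622192382812), 75.74626922607422, 116, 0.008559762817728744)
((470.2185363769531, -231.14251708984375), (58.503761291503906, 113.70989227294922), 77.53862762451172, 483, 0.00863782270097535)
((487.9333190917969, -154.8035888671875), (57.903133392333984, 114.71757507324219), 76.63168334960938, 525, 0.008636223443767577)
((502.24591064453125, -100.03150177001953), (33.51583480834961, 130.7175750732422), 77.25128936767578, 305, 0.00820153814995539)
```

Case is flat in bay0 (top at 28 mm) and the carrier hasn't moved. Next is pocket1.

>>> carry_out(
  steps=[
    [0, 2.5, 0, 0, 0.68],
    [0, 3, 1, 0, 0.68],
    [-0.15, 2.6, 1, 0, 0.68],
    [0, 0, 2, 0, 0.68],
    [0, 0, 2, 0, 0.68],
  ],
)

```text
clock: 20.55
eef_pos: [0.4564, 0.2157, 0.0985]
ee_rot: [0.077, 3.14, 0.002]
contact_force: [0.3, -0.1, 0.3]
finger_gap: 0.0641
gripper_force: 0.0
```

>>> carry_out(
  steps=[
    [0, 0, 1, 0, 0.68],
    [0, 0, 0, 0, 0.68],
    [0, 0, 0, 0, 0.68],
  ],
)

```text
clock: 20.85
eef_pos: [0.4565, 0.2142, 0.0893]
ee_rot: [0.081, 3.14, 0.0]
contact_force: [0.9, -0.6, -0.3]
finger_gap: 0.0637
gripper_force: 0.0
```

Run:
```python
from h import *
go([.4566,.214,.0565],-3.0)
```

```text
t 20.85 tcp [0.4565 0.2142 0.0893] yaw -2.95 spin 0.001 shift cm [-0.0114 -0.0222  3.2772] tilt [-0.0004  0.0002 -1.    ] F [ 0.8659 -0.5997 -0.3117] gap 0.0637
```

>>> carry_out(
  steps=[
    [0, 0, 1.7, 0, 0.68],
    [0, 0, 1.5, 0, 0.68],
    [0, 0, 0, 0, 0.68],
    [0, 0, 0, 0, 0.4],
    [0, 0, 0, 0, 0.4],
  ],
  newtons=30,
)

```text
clock: 21.35
eef_pos: [0.4569, 0.2146, 0.0579]
ee_rot: [0.08, 3.139, 0.001]
contact_force: [-0.1, 1.6, 0.3]
finger_gap: 0.0512
gripper_force: 0.5
```

>>> carry_out(
  steps=[
    [0, 0, 0, 0, 0.4],
    [0, 0, 0, 0, 0.4],
    [0, 0, -1, 0, 0.4],
    [0, 0, -1.5, 0, 0.4],
    [0, 0, -2, 0, 0.4],
  ],
)

```text
clock: 21.85
eef_pos: [0.4552, 0.2137, 0.1022]
ee_rot: [-0.08, -3.139, 0.002]
contact_force: [-0.3, -0.6, -1.4]
finger_gap: 0.0482
gripper_force: 30.0
```

>>> carry_out(
  steps=[
    [0, 0, -3, 0, 0.4],
    [0, 0, -3, 0, 0.4],
    [0, 0, 0, 0.086, 0.4],
    [0, 0, 0, 0.089, 0.4],
    [-0.4, -2, 0, 0, 0.4],
  ],
)

```text
clock: 22.35
eef_pos: [0.4554, 0.1964, 0.1627]
ee_rot: [0.35, 3.121, 0.003]
contact_force: [-0.6, -1.0, -1.0]
finger_gap: 0.0477
gripper_force: 30.0
```

Run:
```python
from h import *
go([.4431,-.2229,.164],-13.05)
for n in("top","scene"):
    for r in carrier(n): print(r)
```

```text
t 22.35 tcp [0.4554 0.1964 0.1627] yaw -12.81 spin 0.004 shift cm [ -8.2718 -41.129   -0.2201] tilt [-0.0005  0.0022 -1.    ] F [-0.5905 -1.0453 -0.9953] gap 0.0477
((499.9912109375, -98.95826721191406), (25.4206600189209, 128.18045043945312), 76.73970031738281, 193, 0.007992352350412624)
((489.7501525878906, -153.87643432617188), (54.44789505004883, 114.75226593017578), 76.66537475585938, 449, 0.0073342160212388485)
((471.6946105957031, -228.20953369140625), (53.99153137207031, 114.73284912109375), 77.01881408691406, 453, 0.0072864251575257555)
((461.64324951171875, -278.57952880859375), (5.521365165710449, 111.19947814941406), 76.89456176757812, 42, 0.008547403641192441)
((443.916015625, -356.5400085449219), (25.707386016845703, 118.29736328125), 76.09761810302734, 180, 0.007857129535621454)
((449.5361328125, -358.5011291503906), (22.481182098388672, 92.29911041259766), 77.24458312988281, 117, 0.008655760045712446)
((469.64532470703125, -231.79672241210938), (58.65247344970703, 113.09777069091797), 77.25298309326172, 482, 0.008589492388376363)
((487.10736083984375, -156.19822692871094), (57.9376335144043, 114.11083984375), 75.98870849609375, 526, 0.008752968411274153)
((501.84808349609375, -99.742431640625), (33.82624816894531, 130.87423706054688), 75.5431900024414, 304, 0.00845713784580282)
```

>>> carry_out(
  steps=[
    [-0.75, -3.7, 0, 0, 0.4],
    [-0.75, -3.7, 0, 0, 0.4],
    [-0.75, -3.7, 0, 0, 0.4],
    [-0.75, -3.7, 0, 0, 0.4],
    [-0.75, -3.7, 0, 0, 0.4],
  ],
)

```text
clock: 22.95
eef_pos: [0.4506, 0.0044, 0.1622]
ee_rot: [0.353, 3.122, 0.001]
contact_force: [-0.1, -0.2, -1.9]
finger_gap: 0.0478
gripper_force: 30.0
```

>>> carry_out(
  steps=[
    [-0.75, -3.7, 0, 0, 0.4],
    [-0.75, -3.7, 0, 0, 0.4],
    [-0.75, -3.7, 0, 0, 0.4],
    [-0.75, -3.7, 0, 0, 0.4],
    [-0.75, -3.7, 0, 0, 0.4],
  ],
)

```text
clock: 23.45
eef_pos: [0.4458, -0.1845, 0.1622]
ee_rot: [0.354, 3.121, 0.001]
contact_force: [0.3, 1.2, -1.3]
finger_gap: 0.0476
gripper_force: 30.0
```

>>> carry_out(
  steps=[
    [-0.5, -2.7, 0, 0, 0.4],
    [0, 0, 3, 0, 0.4],
    [0, 0, 3, 0, 0.4],
    [0, 0, 0, 0, 0.4],
    [0, 0, 0, 0, 0.4],
  ],
)

```text
clock: 23.95
eef_pos: [0.4446, -0.2105, 0.1021]
ee_rot: [-0.354, -3.121, -0.001]
contact_force: [-0.3, -0.6, -1.0]
finger_gap: 0.0474
gripper_force: 30.0
```

Run:
```python
from h import *
go([.4431,-.2229,.054],-13.05)
for n in("top","scene"):
    for r in carrier(n): print(r)
```

```text
t 23.95 tcp [ 0.4446 -0.2105  0.1021] yaw -12.93 spin 0.002 shift cm [-0.1397 -1.2407  4.8062] tilt [ 0.0011  0.0004 -1.    ] F [-0.3072 -0.6414 -1.0007] gap 0.0474
((499.9044189453125, -99.04878234863281), (25.517335891723633, 129.98550415039062), 76.83069610595703, 197, 0.0076159094387893145)
((442.637939453125, -357.01605224609375), (26.490758895874023, 120.34359741210938), 74.87061309814453, 183, 0.007743943509430196)
((449.4249267578125, -356.64990234375), (27.484397888183594, 93.16741180419922), 74.89954376220703, 117, 0.008453464330390847)
((469.5999755859375, -229.20321655273438), (56.39606857299805, 114.41813659667969), 78.58148956298828, 372, 0.008267999617358579)
((487.3683166503906, -156.28497314453125), (57.29560089111328, 114.10227966308594), 75.27643585205078, 524, 0.008462430773563012)
((502.56903076171875, -99.59913635253906), (33.26560974121094, 128.97035217285156), 78.35979461669922, 304, 0.00832797188102885)
```

>>> carry_out(
  steps=[
    [-0.1, -1.2, 0.5, 0.002, 0.4],
    [0, 0, 1.5, 0, 0.4],
    [0, 0, 1.5, 0, 0.4],
    [0, 0, 0.3, 0, 0.4],
    [0, 0, 0, 0, 0.4],
  ],
)

```text
clock: 24.55
eef_pos: [0.4428, -0.2234, 0.064]
ee_rot: [-0.358, -3.121, 0.0]
contact_force: [0.6, -0.1, -0.9]
finger_gap: 0.0477
gripper_force: 30.0
```

Run:
```python
from h import *
go([.4431,-.2229,.054],-13.05)
```

```text
t 24.55 tcp [ 0.4428 -0.2234  0.064 ] yaw -13.08 spin -0.001 shift cm [-0.0171  0.054   0.9995] tilt [ 0.0001 -0.0002 -1.    ] F [ 0.5738 -0.0648 -0.9399] gap 0.0477
```

>>> carry_out(
  steps=[
    [0, 0, 0.5, 0, 0.4],
    [0, 0, 0.5, 0, 0.4],
    [0.3, 0, 0.6, 0, 0.4],
    [0.3, 0, 0.6, 0, 0.4],
    [0.25, 0, 0.6, 0, 0.4],
  ],
  newtons=12,
)

```text
clock: 25.05
eef_pos: [0.4347, -0.2208, 0.0355]
ee_rot: [0.356, 3.121, -0.0]
contact_force: [1.5, 1.3, 0.2]
finger_gap: 0.0482
gripper_force: 12.0
```

>>> carry_out(
  steps=[
    [0.2, 0, 0.6, 0, 0.4],
    [0.15, 0, 0.5, 0, 0.4],
    [0.1, 0, 0.4, 0, 0.4],
    [0.05, 0, 0.2, 0, 0.4],
    [0, 0, 0, 0, 0.4],
  ],
)

```text
clock: 25.55
eef_pos: [0.4296, -0.2198, 0.0186]
ee_rot: [-0.357, -3.121, -0.0]
contact_force: [0.1, 0.4, -0.7]
finger_gap: 0.0481
gripper_force: 12.0
```

Run:
```python
from h import *
go([.4294,-.2197,.0185],-13.05)
```

```text
t 25.55 tcp [ 0.4296 -0.2198  0.0186] yaw -13.07 spin -0.0 shift cm [0.0222 0.0058 0.0092] tilt [ 0.0004  0.     -1.    ] F [ 0.1399  0.3649 -0.6773] gap 0.0481
```

>>> carry_out(
  steps=[
    [0, 0, 0, 0, 0.63],
    [0, 0, 0, 0, 0.63],
    [0, 0, 0, 0, 0.63],
    [0, 0, -2, 0, 0.63],
    [0, 0, -4, 0, 0.63],
  ],
)

```text
clock: 26.05
eef_pos: [0.4278, -0.2189, 0.0777]
ee_rot: [-0.357, -3.116, -0.003]
contact_force: [0.4, 0.1, -0.2]
finger_gap: 0.0594
gripper_force: 0.0
```

>>> carry_out(
  steps=[
    [0, 0, -4, 0, 0.63],
    [0, 0, -4, 0, 0.63],
    [0.5, 3.5, 0, 0, 0.68],
    [0.65, 3.8, 0, 0, 0.68],
    [0.65, 3.8, 0, 0, 0.68],
  ],
)

```text
clock: 26.55
eef_pos: [0.4374, -0.1066, 0.1595]
ee_rot: [0.359, 3.12, 0.0]
contact_force: [0.5, 0.4, 0.3]
finger_gap: 0.0641
gripper_force: 0.0
```

>>> carry_out(
  steps=[
    [0.65, 3.8, 0, 0, 0.68],
    [0.65, 3.8, 0, 0, 0.68],
    [0.65, 3.8, 0, 0, 0.68],
    [0.65, 3.8, 0, 0, 0.68],
    [0.65, 3.8, 0, 0, 0.68],
  ],
)

```text
clock: 27.05
eef_pos: [0.4484, 0.0864, 0.1591]
ee_rot: [0.357, 3.121, 0.0]
contact_force: [0.9, -0.2, -0.3]
finger_gap: 0.0639
gripper_force: 0.0
```

>>> carry_out(
  steps=[
    [0.65, 3.8, 0, 0, 0.68],
    [0.65, 3.8, 0, 0, 0.68],
    [0.65, 3.8, 0, -0.088, 0.68],
    [0.65, 3.8, 0, -0.088, 0.68],
    [0.65, 3.8, 0, 0, 0.68],
  ],
)

```text
clock: 27.55
eef_pos: [0.4497, 0.2786, 0.159]
ee_rot: [0.079, 3.14, 0.0]
contact_force: [0.7, 0.5, 0.3]
finger_gap: 0.0638
gripper_force: 0.0
```

>>> carry_out(
  steps=[
    [0, 0, 0, 0, 0.68],
    [0, 0, 0, 0, 0.68],
    [0, 0, 0, 0, 0.68],
  ],
)

```text
clock: 27.85
eef_pos: [0.4497, 0.2754, 0.1588]
ee_rot: [-0.084, -3.14, 0.002]
contact_force: [0.1, -0.7, -0.6]
finger_gap: 0.064
gripper_force: 0.0
```

Run:
```python
from h import *
go([.4605,.2899,.0565],-3.0)
for n in("top","scene"):
    whites(n)
    for r in carrier(n): print(r)
```

```text
t 27.85 tcp [0.4497 0.2754 0.1588] yaw -3.07 spin -0.001 shift cm [-1.0025  1.5152 10.2314] tilt [ 0.0002 -0.0013 -1.    ] F [ 0.058  -0.7316 -0.5806] gap 0.064
white top 372 ((473.3343811035156, -231.94815063476562), (46.16878890991211, 111.46965789794922), 77.0882339477539) [0.0209 0.0275 0.0343]
white top 374 ((456.159912109375, -305.9966735839844), (46.93341827392578, 109.64103698730469), 77.7094955444336) [0.0213 0.0274 0.0336]
white top 128 ((339.4244079589844, 29.984180450439453), (54.76560974121094, 29.338661193847656), 51.3980598449707) [0.0135 0.0198 0.0259]
((500.2677917480469, -99.01968383789062), (25.460529327392578, 130.44483947753906), 76.6965103149414, 197, 0.006641818046840164)
((489.9305725097656, -154.069580078125), (53.92845916748047, 114.53605651855469), 76.81929779052734, 448, 0.006897705175737512)
((443.63568115234375, -355.92230224609375), (24.987781524658203, 121.19691467285156), 74.9769515991211, 180, 0.007717992770590709)
white scene 386 ((456.03289794921875, -305.5518798828125), (54.821834564208984, 109.92854309082031), 77.34028625488281) [0.0247 0.0288 0.
[... 251 characters left out ...]
918) [0.0162 0.0211 0.0248]
white scene 2480 ((494.0013122558594, 212.61941528320312), (223.82916259765625, 149.18028259277344), 86.97781372070312) [0.041  0.0542 0.0679]
white scene 116 ((316.25311279296875, 337.68646240234375), (30.473201751708984, 36.92848205566406), 38.51921081542969) [0.018  0.0209 0.0245]
((450.1730651855469, -359.5350036621094), (27.819421768188477, 93.80394744873047), 75.5143051147461, 121, 0.008909625164631452)
((488.0086669921875, -156.48226928710938), (61.53892517089844, 114.95757293701172), 78.93141174316406, 530, 0.008506692132853044)
((502.628662109375, -100.19783020019531), (31.944236755371094, 129.50527954101562), 76.92425537109375, 309, 0.008019656892026994)
```

Two cases lie flat and the carrier is still in place. On to the third.

>>> carry_out(
  steps=[
    [-1, 1.5, 1, 0, 0.68],
    [0, 0, 2, 0, 0.68],
    [0, 0, 2, 0, 0.68],
    [0, 0, 2, 0, 0.68],
    [0, 0, 0, 0, 0.68],
  ],
)

```text
clock: 28.55
eef_pos: [0.459, 0.2899, 0.0868]
ee_rot: [-0.083, -3.137, 0.005]
contact_force: [0.9, 0.2, -0.5]
finger_gap: 0.0639
gripper_force: 0.0
```

>>> carry_out(
  steps=[
    [0, 0, 0, 0, 0.68],
    [0, 0, 0, 0, 0.68],
  ],
)

```text
clock: 28.75
eef_pos: [0.4612, 0.2917, 0.0899]
ee_rot: [0.082, 3.139, 0.002]
contact_force: [-0.3, -1.0, 0.1]
finger_gap: 0.0639
gripper_force: 0.0
```

Run:
```python
from h import *
go([.4605,.2899,.0565],-3.0)
```

```text
t 28.75 tcp [0.4612 0.2917 0.0899] yaw -3.0 spin -0.0 shift cm [ 0.0643 -0.191   3.3425] tilt [-0.0014  0.001  -1.    ] F [-0.3091 -0.977   0.1184] gap 0.0639
```

>>> carry_out(
  steps=[
    [0, -0.1, 1.7, 0, 0.68],
    [0, 0, 1.5, 0, 0.68],
    [0, 0, 0, 0, 0.68],
    [0, 0, 0, 0, 0.4],
    [0, 0, 0, 0, 0.4],
  ],
  newtons=30,
)

```text
clock: 29.25
eef_pos: [0.4611, 0.2911, 0.058]
ee_rot: [0.082, 3.139, 0.002]
contact_force: [0.5, -0.8, 0.4]
finger_gap: 0.0512
gripper_force: 0.0
```

>>> carry_out(
  steps=[
    [0, 0, 0, 0, 0.4],
    [0, 0, 0, 0, 0.4],
    [0, 0, -1, 0, 0.4],
    [0, 0, -1.5, 0, 0.4],
    [0, 0, -2, 0, 0.4],
  ],
)

```text
clock: 29.75
eef_pos: [0.4595, 0.2902, 0.1022]
ee_rot: [-0.081, -3.139, 0.002]
contact_force: [0.3, 0.2, -1.6]
finger_gap: 0.0476
gripper_force: 30.0
```

>>> carry_out(
  steps=[
    [0, 0, -3, 0, 0.4],
    [0, 0, -3, 0, 0.4],
    [0, 0, 0, 0.086, 0.4],
    [0, 0, 0, 0.089, 0.4],
    [-0.4, -2, 0, 0, 0.4],
  ],
)

```text
clock: 30.25
eef_pos: [0.4594, 0.2731, 0.1627]
ee_rot: [0.352, 3.121, 0.004]
contact_force: [0.9, -0.7, -1.4]
finger_gap: 0.0477
gripper_force: 30.0
```

Run:
```python
from h import *
go([.4602,-.1485,.164],-13.05)
for n in("top","scene"):
    for r in carrier(n): print(r)
```

```text
t 30.25 tcp [0.4594 0.2731 0.1627] yaw -12.87 spin 0.003 shift cm [ -9.602  -41.0505  -0.2375] tilt [-0.0004  0.0027 -1.    ] F [ 0.9196 -0.6914 -1.398 ] gap 0.0477
((493.0918884277344, -106.32617950439453), (25.3936824798584, 125.75972747802734), 76.72345733642578, 191, 0.00806684252872425)
((483.24713134765625, -161.54458618164062), (54.47700500488281, 113.17743682861328), 77.11649322509766, 448, 0.007424761585388628)
((453.7787780761719, -285.61932373046875), (7.6230244636535645, 110.31927490234375), 78.29997253417969, 45, 0.007276739308020641)
((435.1717834472656, -363.377197265625), (24.552806854248047, 122.02291107177734), 76.68505859375, 185, 0.0076034751928655275)
((444.8661193847656, -366.2696838378906), (24.559768676757812, 91.92658996582031), 80.76571655273438, 116, 0.008658562187363716)
((481.2418212890625, -163.5354766845703), (59.58370590209961, 114.74018859863281), 77.13578796386719, 524, 0.008640827186955913)
((496.4509582519531, -105.59069061279297), (35.248077392578125, 129.57427978515625), 75.28616333007812, 308, 0.008310519088506552)
```

The carrier was just knocked, by about 7 mm so far and possibly still moving. I'll approach and re-measure before placing.

>>> carry_out(
  steps=[
    [-0.75, -3.3, 0, 0, 0.4],
    [-0.75, -3.3, 0, 0, 0.4],
    [-0.75, -3.3, 0, 0, 0.4],
    [-0.75, -3.3, 0, 0, 0.4],
    [-0.75, -3.3, 0, 0, 0.4],
  ],
)

```text
clock: 30.85
eef_pos: [0.4593, 0.1004, 0.1622]
ee_rot: [0.355, 3.121, 0.001]
contact_force: [-0.1, 0.4, -1.5]
finger_gap: 0.0473
gripper_force: 30.0
```

>>> carry_out(
  steps=[
    [-0.75, -3, 0, 0, 0.4],
    [0, 0, 0, 0, 0.4],
    [0, 0, 0, 0, 0.4],
    [0, 0, 0, 0, 0.4],
    [0, 0, 0, 0, 0.4],
  ],
)

```text
clock: 31.35
eef_pos: [0.4598, 0.0717, 0.1619]
ee_rot: [-0.352, -3.122, -0.001]
contact_force: [-0.7, 0.5, -2.3]
finger_gap: 0.0477
gripper_force: 30.0
```

Run:
```python
from h import *
go([.4602,-.1485,.164],-13.05)
for n in("top","scene"):
    whites(n)
    for r in carrier(n,(.46,-.26)): print(r)
```

```text
t 31.35 tcp [0.4598 0.0717 0.1619] yaw -12.86 spin 0.003 shift cm [ -5.0139 -21.4406  -0.2271] tilt [ 0.0002  0.0007 -1.    ] F [-0.7081  0.4691 -2.2571] gap 0.0477
white top 372 ((466.50054931640625, -238.64224243164062), (46.279075622558594, 109.30851745605469), 76.96922302246094) [0.0212 0.0274 0.0341]
white top 374 ((449.9943542480469, -313.13116455078125), (47.479759216308594, 111.11405944824219), 77.5406265258789) [0.021  0.0279 0.034 ]
((497.6500244140625, -107.53784942626953), (24.967552185058594, 117.4307861328125), 76.87664794921875, 163, 0.007205059630867927)
((483.117431640625, -161.33737182617188), (54.20880126953125, 114.2228775024414), 77.12875366210938, 448, 0.007363332062947592)
((453.1088562011719, -285.4438171386719), (6.884234428405762, 110.2409896850586), 77.54969024658203, 45, 0.008406013295817694)
((435.6470642089844, -363.2157897949219), (25.196308135986328, 124.05661010742188), 76.6143798828125, 182, 0.007821605723706715)
white scene 388 ((447.7283630371094, -312.86676025390625), (53.351348876953125, 113.397705078125), 78.07073211669922) [0.025  0.0289 0.0329]
white scene 431 ((464.1540222167969, -241.44384765625), (63.5749626159668, 112.2979507446289), 75.1995849609375) [0.0241 0.0284 0.0332]
white scene 1839 ((493.7718505859375, 212.51528930664062), (226.18109130859375, 148.44528198242188), 87.4666976928711) [0.0509 0.0545 0.058 ]
white scene 126 ((317.2751159667969, 336.0799865722656), (31.938508987426758, 36.329742431640625), 36.27570343017578) [0.0169 0.0205 0.0245]
((444.0474853515625, -365.8890686035156), (25.31440544128418, 93.31034088134766), 72.81583404541016, 111, 0.008586124937501882)
((481.0771789550781, -163.66746520996094), (57.08393478393555, 114.64746856689453), 78.41341400146484, 518, 0.00863445792096662)
((499.4913635253906, -109.30792236328125), (27.909347534179688, 90.04949188232422), 72.71623992919922, 200, 0.008004774736111386)
```

The carrier has settled: shifted (-7,-7) mm with its yaw unchanged. Bay2 is now at (0.482,-0.1625).

>>> carry_out(
  steps=[
    [-0.75, -3.7, 0, 0, 0.4],
    [-0.75, -3.7, 0, 0, 0.4],
    [-0.75, -3.7, 0, 0, 0.4],
    [-0.75, -3.7, 0, 0, 0.4],
    [-0.75, -3.7, 0, 0, 0.4],
  ],
)

```text
clock: 32.05
eef_pos: [0.4546, -0.1197, 0.1619]
ee_rot: [0.354, 3.121, 0.0]
contact_force: [1.1, 0.1, -1.3]
finger_gap: 0.0472
gripper_force: 30.0
```

>>> carry_out(
  steps=[
    [-0.75, -3.7, 2, 0, 0.4],
    [0, 0, 3, 0, 0.4],
    [0, 0, 1.5, 0, 0.4],
    [0, 0, 0, 0, 0.4],
    [0, 0, 0, 0, 0.4],
  ],
)

```text
clock: 32.55
eef_pos: [0.4539, -0.1561, 0.097]
ee_rot: [-0.355, -3.121, -0.0]
contact_force: [-0.5, 0.3, -0.0]
finger_gap: 0.0475
gripper_force: 30.0
```

Run:
```python
from h import *
go([.4535,-.1558,.054],-13.05)
```

```text
t 32.55 tcp [ 0.4539 -0.1561  0.097 ] yaw -12.97 spin 0.001 shift cm [0.042  0.0242 4.3001] tilt [ 0.0002  0.     -1.    ] F [-0.464   0.3183 -0.0467] gap 0.0475
```

>>> carry_out(
  steps=[
    [0, 0, 1.5, 0, 0.4],
    [0, 0, 1.5, 0, 0.4],
    [0, 0, 0.7, 0, 0.4],
    [0, 0, 0.5, 0, 0.4],
    [0, 0, 0, 0, 0.4],
  ],
)

```text
clock: 33.05
eef_pos: [0.4539, -0.1562, 0.055]
ee_rot: [0.355, 3.121, -0.0]
contact_force: [-0.4, -0.2, -0.5]
finger_gap: 0.0477
gripper_force: 30.0
```

>>> carry_out(
  steps=[
    [0.3, 0, 0.6, 0, 0.4],
    [0.3, 0, 0.6, 0, 0.4],
    [0.25, 0, 0.6, 0, 0.4],
    [0.2, 0, 0.6, 0, 0.4],
    [0.15, 0, 0.5, 0, 0.4],
  ],
  newtons=12,
)

```text
clock: 33.55
eef_pos: [0.4418, -0.1536, 0.0253]
ee_rot: [-0.355, -3.121, -0.0]
contact_force: [1.1, 0.4, 0.0]
finger_gap: 0.0479
gripper_force: 12.0
```

>>> carry_out(
  steps=[
    [0.1, 0, 0.4, 0, 0.4],
    [0.05, 0, 0.3, 0, 0.4],
    [0, 0, 0, 0, 0.4],
  ],
)

```text
clock: 33.85
eef_pos: [0.4401, -0.1532, 0.0184]
ee_rot: [-0.356, -3.12, -0.0]
contact_force: [-0.1, 0.2, -0.4]
finger_gap: 0.0479
gripper_force: 12.0
```

Run:
```python
from h import *
go([.4398,-.1526,.0185],-13.05)
```

```text
t 33.85 tcp [ 0.4401 -0.1532  0.0184] yaw -13.0 spin 0.001 shift cm [ 0.0407  0.0561 -0.0065] tilt [ 0.001   0.0001 -1.    ] F [-0.131   0.1909 -0.4461] gap 0.0479
```

>>> carry_out(
  steps=[
    [0, 0, 0, 0, 0.63],
    [0, 0, 0, 0, 0.63],
    [0, 0, 0, 0, 0.63],
    [0, 0, -2, 0, 0.63],
    [0, 0, -4, 0, 0.63],
  ],
)

```text
clock: 34.35
eef_pos: [0.4386, -0.1527, 0.0778]
ee_rot: [-0.355, -3.116, -0.002]
contact_force: [-0.1, 0.2, 0.5]
finger_gap: 0.0593
gripper_force: 0.0
```

>>> carry_out(
  steps=[
    [0, 0, -4, 0, 0.63],
    [0, 0, -4, 0, 0.63],
    [0, 3, -3, 0, 0.4],
    [0, 4, -2, 0, 0.4],
    [0, 4, -2, 0, 0.4],
  ],
)

```text
clock: 34.85
eef_pos: [0.4654, -0.0453, 0.2304]
ee_rot: [0.358, 3.12, 0.0]
contact_force: [0.1, -0.6, 0.4]
finger_gap: 0.0393
gripper_force: 0.0
```

>>> carry_out(
  steps=[
    [0, 4, 0, 0, 0.4],
    [0, 0, 0, 0, 0.4],
    [0, 0, 0, 0, 0.4],
  ],
)

```text
clock: 35.15
eef_pos: [0.4739, -0.0066, 0.2288]
ee_rot: [-0.352, -3.121, 0.0]
contact_force: [-0.8, -0.5, 0.3]
finger_gap: 0.0376
gripper_force: 0.0
```

Run:
```python
from h import *
go([.568,-.26,.155],-13.05)
ims=[]
for n in("top","scene"):
    whites(n)
    p,W=cloud(n);z=W[...,2];v=p.astype(int).min(-1)
    m=(np.hypot(W[...,0]-.57,W[...,1]+.26)<.04)&(z>.14)&(z<.21)
    Q=W[m];b=(v>150)
    if m.any(): print(n,"tab area",m.sum(),Q.mean(0),Q.min(0),Q.max(0))
    m&=b
    if m.any(): print("bright",m.sum(),W[m].mean(0),W[m].min(0),W[m].max(0))
    ims.append(p)
cv2.imwrite("pics/s9.png",np.hstack([cv2.resize(ims[1][90:220,130:260],(400,400),interpolation=2),cv2.resize(ims[0][130:240,260:370],(400,400),interpolation=2)])[:,:,::-1])
```

```text
t 35.15 tcp [ 0.4739 -0.0066  0.2288] yaw -12.86 spin 0.003 shift cm [-14.8933 -22.5621   7.3867] tilt [ 0.0003 -0.0003 -1.    ] F [-0.7698 -0.5483  0.2973] gap 0.0376
white top 353 ((482.289306640625, -164.80517578125), (46.12382507324219, 109.64107513427734), 77.14103698730469) [0.0206 0.0274 0.0344]
white top 361 ((466.0626525878906, -239.0196990966797), (46.98918151855469, 108.97119140625), 77.88614654541016) [0.0205 0.0275 0.0345]
white top 353 ((450.02838134765625, -313.2187805175781), (45.803855895996094, 107.81007385253906), 76.92485046386719) [0.0214 0.0269 0.0344]
top tab area 77 [ 0.5588 -0.2574  0.1598] [ 0.544  -0.293   0.1406] [ 0.5728 -0.2213  0.1932]
bright 8 [ 0.5692 -0.26    0.1895] [ 0.5654 -0.2657  0.1845] [ 0.572  -0.2547  0.1932]
white scene 389 ((447.9539794921875, -312.10931396484375), (55.17984390258789, 113.60030364990234), 78.5682144165039) [0.0243 0.0286 0.0329]
white scene 430 ((462.7680969238281, -243.3619842529297), (64.0590591430664, 115.77947998046875), 79.72998809814453) [0.0249 0.0287 0.033 ]
white scene 458 ((482.8962707519531, -168.3810577392578), (60.55271911621094, 108.41441345214844), 77.2282943725586) [0.0247 0.0285 0.0325]
white scene 173 ((338.9514465332031, 29.28394317626953), (60.48143768310547, 32.2799072265625), 51.57940673828125) [0.0171 0.0207 0.0245]
white scene 1812 ((494.08251953125, 211.98995971679688), (225.744140625, 148.23538208007812), 86.65961456298828) [0.0506 0.0542 0.058 ]
white scene 124 ((317.9970703125, 338.18084716796875), (31.959505081176758, 38.31721115112305), 31.728435516357422) [0.0161 0.0203 0.0246]
scene tab area 88 [ 0.5629 -0.2503  0.1631] [ 0.5463 -0.2878  0.1401] [ 0.5757 -0.2219  0.1938]
bright 30 [ 0.5643 -0.246   0.1633] [ 0.5467 -0.2878  0.1414] [ 0.5757 -0.2236  0.1938]
```

View pics/s9.png

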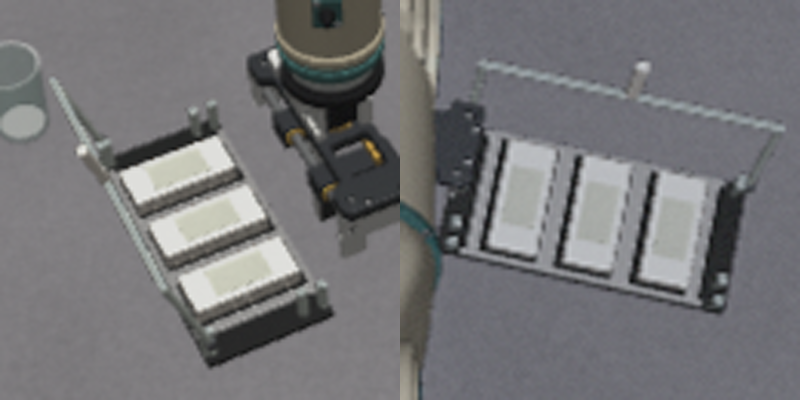

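All three cases lie flat in their bays: scene crop (180,170), (210,225), (240,275). The bail still leans back, with its tab at (90,155). Now I close it.

>>> carry_out(
  steps=[
    [-2.4, -3.8, 0, 0, 0.4],
    [-2.4, -3.8, 0, 0, 0.4],
    [-2.4, -3.8, 0, 0, 0.4],
    [-2.4, -3.8, 0, 0, 0.4],
    [-2.4, -3.8, 0, 0, 0.4],
  ],
)

```text
clock: 35.85
eef_pos: [0.5479, -0.2225, 0.2286]
ee_rot: [-0.359, -3.12, 0.0]
contact_force: [0.9, 0.9, -0.6]
finger_gap: 0.0376
gripper_force: 0.0
```

>>> carry_out(
  steps=[
    [-2.4, -3.7, 0, 0, 0.4],
    [0, 0, 0, 0, 0.4],
    [0, 0, 0, 0, 0.4],
    [0, 0, 0, 0, 0.4],
  ],
)

```text
clock: 36.25
eef_pos: [0.5628, -0.2598, 0.2284]
ee_rot: [-0.355, -3.12, -0.002]
contact_force: [0.5, -0.2, -0.2]
finger_gap: 0.0374
gripper_force: 0.0
```

Run:
```python
from h import *
go([.5638,-.2599,.155],-13.05)
```

```text
t 36.25 tcp [ 0.5628 -0.2598  0.2284] yaw -13.0 spin 0.001 shift cm [-0.1108  0.0063  7.3444] tilt [ 0.0014  0.0012 -1.    ] F [ 0.5205 -0.2472 -0.2219] gap 0.0374
```

>>> carry_out(
  steps=[
    [-0.1, 0, 2.5, 0, 0.4],
    [0, 0, 2.5, 0, 0.4],
    [0, 0, 1.5, 0, 0.4],
    [0, 0, 0.8, 0, 0.4],
    [0, 0, 0, 0, 0.4],
  ],
)

```text
clock: 36.75
eef_pos: [0.5639, -0.2595, 0.1552]
ee_rot: [-0.353, -3.12, -0.002]
contact_force: [0.3, -0.5, 0.1]
finger_gap: 0.0376
gripper_force: 0.0
```

>>> carry_out(
  steps=[
    [0, 0, 0, 0, 0],
    [0, 0, 0, 0, 0],
    [0, 0, 0, 0, 0],
    [0, 0, 0, 0, 0],
  ],
  newtons=15,
)

```text
clock: 37.15
eef_pos: [0.5659, -0.2589, 0.1568]
ee_rot: [0.354, 3.12, 0.004]
contact_force: [1.5, 4.5, 3.0]
finger_gap: 0.0119
gripper_force: 15.0
```

Run:
```python
from h import *
go([.5638,-.2599,.155],-13.05)
th=1.88; r=14.2
for t in np.append(np.arange(1.75,.1,-.13),[.09,.03]):
    print(round(t,3),"x",round(r*(np.cos(t)-np.cos(th)),2),"z",round(-r*(np.sin(t)-np.sin(th)),2)); th=t
```

```text
t 37.15 tcp [ 0.5659 -0.2589  0.1568] yaw -12.94 spin 0.002 shift cm [ 0.1786 -0.1406  0.1767] tilt [-0.0017  0.0027 -1.    ] F [1.5146 4.5186 3.0094] gap 0.0119
1.75 x 1.79 z -0.45
1.62 x 1.83 z -0.21
1.49 x 1.84 z 0.03
1.36 x 1.83 z 0.27
1.23 x 1.77 z 0.5
1.1 x 1.69 z 0.73
0.97 x 1.59 z 0.94
0.84 x 1.45 z 1.14
0.71 x 1.29 z 1.32
0.58 x 1.11 z 1.47
0.45 x 0.91 z 1.61
0.32 x 0.69 z 1.71
0.19 x 0.47 z 1.79
0.09 x 0.2 z 1.41
0.03 x 0.05 z 0.85
```

>>> carry_out(
  steps=[
    [1.79, 0, -0.45, 0, 0],
    [1.83, 0, -0.21, 0, 0],
    [1.84, 0, 0.03, 0, 0],
    [1.83, 0, 0.27, 0, 0],
    [1.77, 0, 0.5, 0, 0],
  ],
)

```text
clock: 37.65
eef_pos: [0.4779, -0.2381, 0.1556]
ee_rot: [0.352, 3.118, 0.004]
contact_force: [2.2, 6.4, 2.5]
finger_gap: 0.0116
gripper_force: 15.0
```

>>> carry_out(
  steps=[
    [1.69, 0, 0.73, 0, 0],
    [1.59, 0, 0.94, 0, 0],
    [1.45, 0, 1.14, 0, 0],
    [1.29, 0, 1.32, 0, 0],
    [1.11, 0, 1.47, 0, 0],
  ],
)

```text
clock: 38.15
eef_pos: [0.405, -0.2215, 0.0984]
ee_rot: [-0.353, -3.119, -0.006]
contact_force: [-0.1, 6.6, 2.3]
finger_gap: 0.0118
gripper_force: 15.0
```

>>> carry_out(
  steps=[
    [0.91, 0, 1.61, 0, 0],
    [0.69, 0, 1.71, 0, 0],
    [0, 0, 0, 0, 0],
  ],
)

```text
clock: 38.45
eef_pos: [0.3876, -0.2183, 0.0638]
ee_rot: [-0.354, -3.114, -0.006]
contact_force: [-2.7, 5.2, 1.8]
finger_gap: 0.0117
gripper_force: 15.0
```

Run:
```python
from h import *
go([.39,-.218,.03],-13.05)
for n in("top","scene"):
    whites(n)
p,_=imaging.camera("scene");q,_=imaging.camera("top")
cv2.imwrite("pics/s10.png",np.hstack([cv2.resize(p[90:220,130:260],(400,400),interpolation=2),cv2.resize(q[130:240,260:370],(400,400),interpolation=2)])[:,:,::-1])
```

```text
t 38.45 tcp [ 0.3876 -0.2183  0.0638] yaw -12.96 spin 0.002 shift cm [-0.2546  0.0688  3.3797] tilt [ 0.0076  0.0032 -1.    ] F [-2.7167  5.1819  1.8283] gap 0.0117
white top 130 ((491.1650085449219, -162.1835174560547), (32.95561218261719, 94.3130874633789), 74.91913604736328) [0.0222 0.0273 0.0348]
white top 122 ((339.082275390625, 29.587371826171875), (54.91120910644531, 28.80146026611328), 51.44023895263672) [0.0141 0.0205 0.0264]
white scene 388 ((454.7000732421875, -299.74774169921875), (80.58981323242188, 106.9267578125), 74.77884674072266) [0.0247 0.0288 0.0336]
white scene 425 ((468.223388671875, -239.41920471191406), (83.78079986572266, 112.96469116210938), 59.521759033203125) [0.0243 0.0291 0.0339]
white scene 451 ((482.8194580078125, -168.7840576171875), (73.56897735595703, 110.49166107177734), 62.28340530395508) [0.0246 0.0286 0.0336]
white scene 170 ((339.9349670410156, 29.947383880615234), (57.762672424316406, 31.445711135864258), 51.69204330444336) [0.0167 0.0204 0.0249]
white scene 1791 ((493.5116882324219, 211.78192138671875), (225.83831787109375, 148.80322265625), 86.84086608886719) [0.0509 0.0542 0.058 ]
white scene 122 ((317.0656433105469, 337.9483337402344), (32.48377990722656, 39.476478576660156), 38.375701904296875) [0.0164 0.0208 0.0245]
```

View pics/s10.png

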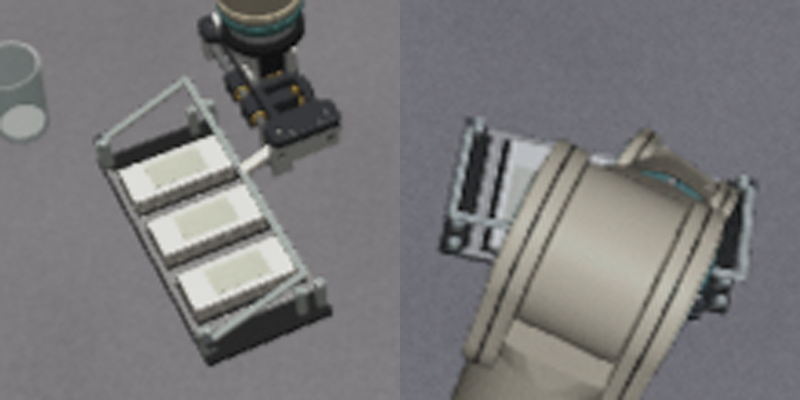

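The bail is at about 0.33 rad, still gripped, with its cross rod above the catch forks. I keep going down gently.

>>> carry_out(
  steps=[
    [0.35, 0, 1.5, 0, 0],
    [0.2, 0, 1, 0, 0],
    [0.05, 0, 0.6, 0, 0],
    [0, 0, 0, 0, 0],
  ],
)

```text
clock: 39.05
eef_pos: [0.3823, -0.2179, 0.0337]
ee_rot: [-0.354, -3.115, -0.004]
contact_force: [-4.4, 3.2, -0.1]
finger_gap: 0.0119
gripper_force: 15.0
```

>>> carry_out(
  steps=[
    [0, 0, 0.4, 0, 0],
    [0, 0, 0.3, 0, 0],
    [0, 0, 0, 0, 0],
  ],
)

```text
clock: 39.35
eef_pos: [0.3818, -0.2179, 0.027]
ee_rot: [-0.354, -3.115, -0.005]
contact_force: [-5.6, 4.0, 0.6]
finger_gap: 0.0118
gripper_force: 15.0
```

>>> carry_out(
  steps=[
    [0, 0, 0.3, 0, 0],
    [0, 0, 0.2, 0, 0],
    [0, 0, 0, 0, 0],
  ],
)

```text
clock: 39.65
eef_pos: [0.3816, -0.2178, 0.022]
ee_rot: [-0.354, -3.114, -0.005]
contact_force: [-6.2, 4.2, 0.8]
finger_gap: 0.0118
gripper_force: 15.0
```

>>> carry_out(
  steps=[
    [0, 0, 0.2, 0, 0],
    [0, 0, 0.2, 0, 0],
    [0, 0, 0, 0, 0],
  ],
)

```text
clock: 39.95
eef_pos: [0.3816, -0.2178, 0.0181]
ee_rot: [-0.355, -3.114, -0.005]
contact_force: [-5.9, 3.6, 0.1]
finger_gap: 0.0117
gripper_force: 15.0
```

>>> carry_out(
  steps=[
    [0, 0, 0.2, 0, 0],
    [0, 0, 0.1, 0, 0],
    [0, 0, 0, 0, 0],
  ],
)

```text
clock: 40.25
eef_pos: [0.3817, -0.2179, 0.0151]
ee_rot: [-0.355, -3.115, -0.005]
contact_force: [-6.7, 2.8, -0.4]
finger_gap: 0.0117
gripper_force: 15.0
```

Run:
```python
from h import *
p,W=cloud("scene");z=W[...,2]
y=np.radians(-13.05);c,s=np.cos(y),np.sin(y)
L=(W[...,:2]-[.4645,-.2368])@np.array([[c,-s],[s,c]])
# cross rod height between the catch posts, hidden parts excluded
for y0 in(-.1,-.06,.06,.1):
    m=(abs(L[...,1]-y0)<.025)&(L[...,0]>-.075)&(L[...,0]<-.03)&(z>.032)&(z<.12)
    print(y0,m.sum(),np.median(W[m][:,2]) if m.any() else None,np.median(L[m][:,0]) if m.any() else None)
print(sensors.sense()["contact_force"])
```

```text
-0.1 40 0.04590628157833654 -0.04543429650865396
-0.06 41 0.04593280398207722 -0.04619795789067352
0.06 52 0.0478051033025132 -0.046067310465796915
0.1 50 0.04646063333305994 -0.046941067614597244
[-6.4126  2.9471  0.0854]
```

Run:
```python
from h import *
y=np.radians(-13.05);c,s=np.cos(y),np.sin(y)
pn,dn=imaging.camera("scene")
for nm,d,o in(("init",np.load("scene0.npz")["d"],[.4713,-.2295]),("now",dn,[.4645,-.2368])):
    _,W=cloud("scene",d);z=W[...,2];L=(W[...,:2]-o)@np.array([[c,-s],[s,c]])
    for y0 in(-.09,.09):
        m=(abs(L[...,1]-y0)<.03)&(L[...,0]>-.075)&(L[...,0]<-.03)&(z>.032)&(z<.12); print(nm,y0,m.sum(),np.percentile(z[m],[10,50,90]))
    for sy in(-.141,.141):
        print(sy,[(int(1e3*x),round(float(np.percentile(z[m],80)),4)) for x in np.arange(-.055,.06,.015) if (m:=(abs(L[...,1]-sy)<.006)&(abs(L[...,0]-x)<.0075)&(z>.025)).sum()>2])
cv2.imwrite("pics/s11.png",cv2.resize(pn[100:210,140:250],(600,600),interpolation=2)[:,:,::-1])
```

```text
init -0.09 37 [0.0453 0.0476 0.052 ]
init 0.09 45 [0.0449 0.0486 0.0526]
-0.141 [(-55, 0.0473), (-40, 0.0497), (-25, 0.0464), (-10, 0.0443), (4, 0.0453), (19, 0.0447), (34, 0.0441), (49, 0.0397)]
0.141 [(-55, 0.0471), (-40, 0.0482), (-25, 0.0475), (-10, 0.0458), (4, 0.0452), (19, 0.0442), (34, 0.0424), (49, 0.0431)]
now -0.09 44 [0.0397 0.0462 0.0514]
now 0.09 62 [0.0352 0.0457 0.1169]
-0.141 [(-55, 0.0457), (-40, 0.0462), (-25, 0.0451), (-10, 0.0477), (4, 0.0447), (19, 0.0434), (34, 0.0442), (49, 0.0427)]
0.141 [(-55, 0.0451), (-40, 0.0479), (-25, 0.0464), (-10, 0.0451), (4, 0.0441), (19, 0.0433), (34, 0.0421), (49, 0.0435)]
```

View pics/s11.png

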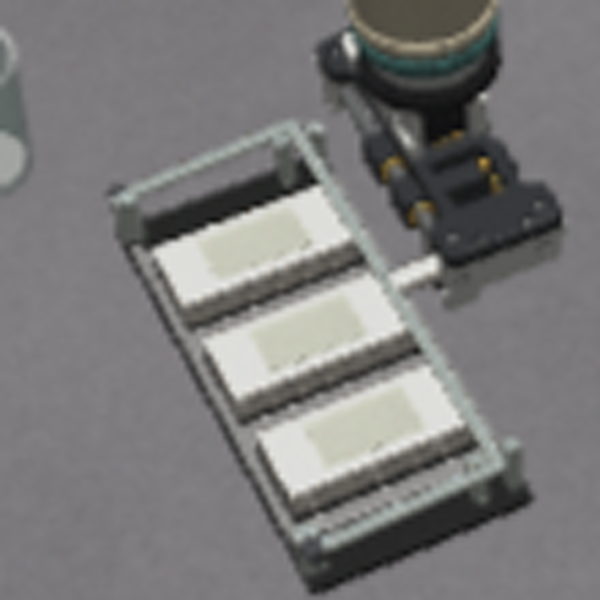

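Rod is across the forks at about 0.03 rad; I press down further until it meets resistance.

>>> carry_out(
  steps=[
    [0, 0, 0.2, 0, 0],
    [0, 0, 0.2, 0, 0],
    [0, 0, 0, 0, 0],
  ],
)

```text
clock: 40.65
eef_pos: [0.3819, -0.2179, 0.011]
ee_rot: [-0.355, -3.115, -0.005]
contact_force: [-7.0, 2.5, -0.4]
finger_gap: 0.012
gripper_force: 15.0
```

>>> carry_out(
  steps=[
    [0, 0, 0.2, 0, 0],
    [0, 0, 0.1, 0, 0],
    [0, 0, 0, 0, 0],
  ],
)

```text
clock: 40.95
eef_pos: [0.3822, -0.218, 0.0081]
ee_rot: [-0.355, -3.116, -0.005]
contact_force: [-6.2, 3.1, 0.2]
finger_gap: 0.0118
gripper_force: 15.0
```

No vertical resistance, so the pads may be sliding along the tab. I'll release and press it from above with shut fingertips, which gives a definite stop.

>>> carry_out(
  steps=[
    [0, 0, 0, 0, 0.4],
    [0, 0, 0, 0, 0.4],
    [0, 0, 0, 0, 0.4],
    [0, 0, -2, 0, 0.4],
    [0, 0, -3, 0, 0.4],
  ],
)

```text
clock: 41.45
eef_pos: [0.3849, -0.2196, 0.0582]
ee_rot: [-0.356, -3.12, -0.001]
contact_force: [-0.3, -0.7, -0.1]
finger_gap: 0.0376
gripper_force: 0.0
```

>>> carry_out(
  steps=[
    [0, 0, -1.5, 0, 0],
    [0, 0, 0, 0, 0],
    [0, 0, 0, 0, 0],
    [0, 0, 0, 0, 0],
    [0, 0, 0, 0, 0],
  ],
)

```text
clock: 41.95
eef_pos: [0.3848, -0.2194, 0.0725]
ee_rot: [-0.356, -3.12, -0.001]
contact_force: [-0.5, 0.1, -0.4]
finger_gap: 0.0015
gripper_force: 0.0
```

Run:
```python
from h import *
go([.389,-.2193,.047],-13.05)
p,W=cloud("scene");z=W[...,2]
y=np.radians(-13.05);c,s=np.cos(y),np.sin(y)
L=(W[...,:2]-[.4645,-.2368])@np.array([[c,-s],[s,c]])
m=(abs(L[...,1])<.012)&(L[...,0]>-.115)&(L[...,0]<-.055)&(z>.025)&(z<.062);Q=np.c_[L[m],z[m]];print("tab",m.sum(),Q.mean(0),Q.min(0),Q.max(0))
for sy in(-.141,.141):
        m=(abs(L[...,1]-sy)<.007)&(abs(L[...,0])<.04)&(z>.03);print(np.polyfit(L[m][:,0],z[m],1))
```

```text
t 41.95 tcp [ 0.3848 -0.2194  0.0725] yaw -13.0 spin 0.001 shift cm [-0.4132  0.1019  2.5458] tilt [ 0.0015  0.0004 -1.    ] F [-0.5309  0.1155 -0.3759] gap 0.0015
tab 63 [-0.0758  0.0001  0.0411] [-0.1008 -0.0089  0.0342] [-0.0553  0.008   0.049 ]
[-0.0324  0.0395]
[-0.0208  0.0399]
```

>>> carry_out(
  steps=[
    [0, 0.1, 1.5, 0, 0],
    [0, 0, 1, 0, 0],
    [0, 0, 0.4, 0, 0],
    [0, 0, 0.2, 0, 0],
    [0, 0, 0, 0, 0],
  ],
)

```text
clock: 42.5
eef_pos: [0.3853, -0.2187, 0.0421]
ee_rot: [-0.356, -3.121, -0.0]
contact_force: [0.1, 0.1, -0.4]
finger_gap: 0.0006
gripper_force: 0.0
```

>>> carry_out(
  steps=[
    [0, 0, 0.1, 0, 0],
    [0, 0, 0.1, 0, 0],
    [0, 0, 0, 0, 0],
  ],
)

```text
clock: 42.8
eef_pos: [0.3857, -0.2188, 0.0411]
ee_rot: [0.356, 3.12, -0.0]
contact_force: [-2.3, 0.6, 7.5]
finger_gap: 0.0009
gripper_force: 4.2
```

The tab is at 41 mm with a firm stop, so the bail is down in its catch. I retract and do a final check.

>>> carry_out(
  steps=[
    [0, 0, -2, 0, 0],
    [0, 0, -4, 0, 0],
    [0, 0, -4, 0, 0],
    [1, 3, -4, 0, 0],
    [1, 4, 0, 0, 0],
  ],
)

```text
clock: 43.3
eef_pos: [0.3847, -0.1487, 0.1835]
ee_rot: [0.361, 3.111, -0.003]
contact_force: [1.2, 0.7, -0.5]
finger_gap: 0.0004
gripper_force: 0.0
```

>>> carry_out(
  steps=[
    [0, 4, 0, 0, 0],
    [0, 4, 0, 0, 0],
    [0, 4, 0, 0, 0],
    [0, 0, 0, 0, 0],
    [0, 0, 0, 0, 0],
  ],
)

```text
clock: 43.8
eef_pos: [0.4088, -0.0289, 0.1796]
ee_rot: [0.351, 3.122, -0.0]
contact_force: [0.1, 0.2, 0.8]
finger_gap: 0.0004
gripper_force: 0.0
```

Run:
```python
from h import *
p,W=cloud("scene");z=W[...,2]
y=np.radians(-13.05);c,s=np.cos(y),np.sin(y)
L=(W[...,:2]-[.4645,-.2368])@np.array([[c,-s],[s,c]])
m=(abs(L[...,1])<.012)&(L[...,0]>-.115)&(L[...,0]<-.055)&(z>.025)&(z<.062);Q=np.c_[L[m],z[m]];print("tab",m.sum(),Q.mean(0))
a=cv2.resize(p,(768,576),interpolation=2);cv2.imwrite("pics/fin.png",a[:,:,::-1])
```

```text
tab 57 [-0.0769  0.0003  0.0398]
```

View pics/fin.png

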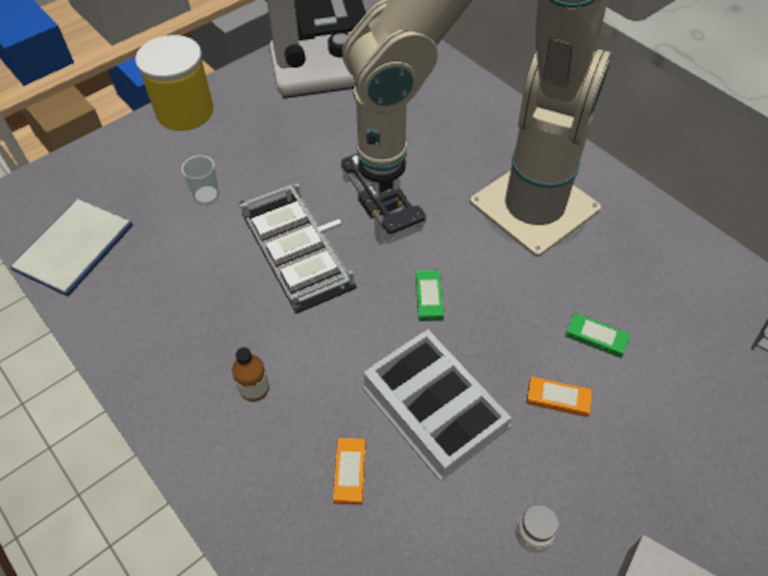

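The nest (437,400) is empty and the three cases lie in the carrier (295,245) under the closed bail. The bottle (250,375), beaker (203,180) and jar (538,525) are where they were.

```bash
python3 -c "
from plant import bot
print(bot.hand_in())"
```

```text
the job is handed in; nothing more can be done
None
```

The job is done and handed in: all three cases lie flat in their own bays, the bail is closed and resting in its catch, and the bottle, beaker and jar were left alone; one press on the middle case peaked at 45 N at the fingertips (the 40 N limit is for the arm and gripper body).

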